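# Check the gas-filter plate against the light panel

### The job

Check the filter against the light: lift the filter box's hinged flap by its bar until it stands open past upright, then draw the filter plate hidden underneath straight up out of its slot by its tab. Hold the plate upright about 7 cm in front of the middle of the light panel's white face, flat side parallel to the panel, with nothing touching the panel, and finish while still holding it there motionless in the gripper. Leave the flap standing open and do not disturb the sample pieces or the jar.

Things in the scene. Friction and masses are not known exactly. Their poses are not given: they have to be found in the camera images.
- filter_box: fixed grey metal box with vents, 160 (x) x 180 (y) x 130 mm tall. Origin: centre of its underside. The flap opens on its own -x side, hinge on its +x top edge. Under the flap: an open recess (148 x 168 mm) down to a black block, top 72 mm above the origin, with a slot along x (97 long, 12 wide, 60 deep) holding the filter plate; over 70 mm free on both flat sides of its tab.
- flap (a joint): angle of the flap (160 x 180 x 8 mm), rad: 0 closed, grows as its -x edge rises, 1.57 upright, stop at 1.9. Stiff friction hinge: it stays at any angle it is left; about 3 N at the bar moves it. May start slightly ajar.
- flap_bar (a point): centre of the flap's steel bar handle: round, diameter 10 mm, along y (parallel to the hinge), 90 mm between its two posts, centre line 40 mm off the flap's outer face. Flap closed: 48 mm above the hinge point and 145 mm to its -x side. Axes turn with the flap.
- flap_hinge (a point): point on the hinge axis in the middle of the flap's width, at its underside; the axis is y. By the joint angle about it, the bar moves up, then over to +x. Axes turn with the flap.
- filter_tab (a point): centre of the filter plate's pull tab: aluminium block 36 (x) x 12 (y) x 35 mm tall on the middle of the plate's top edge, hidden under the flap at first, its top 13 mm below the box's rim. Grip it across its 12 mm (y); z up.
- filter_center (a point): centre of the plate's mesh part, 52.5 mm below the tab's centre: aluminium frame with steel mesh, 90 (x) x 8 (y) x 70 mm tall, about 0.16 kg with tab (varies). y is the normal of its flat sides, z points to the tab. In the slot its lower edge is 12 mm above the table; it must rise 120 mm to clear the box.
- panel_face (a point): centre of the white face of the upright light panel, 85 mm above the table. x points level out of the face, y along it, z up. Panel 200 wide (y), 20 thick, from 20 to 150 mm above the table, fixed, on a 12 mm tall foot that sticks out 20 mm in front of the face.
- brass_sample: bystander: brass cylinder, diameter 40, 32 mm tall; origin at its underside's centre
- steel_sample: bystander: steel disc, diameter 48, 18 mm tall; origin at its underside's centre
- jar: bystander: closed amber glass jar, diameter 54, 75 mm tall; origin at its underside's centre
- light_panel: the whole light panel (black upright frame with a white face); origin on the table below the middle of its face, axes as panel_face
- filter: the filter plate as a whole; origin at the middle of its lower edge, 87.5 mm below the tab's centre, axes as filter_center
Mind the look-alikes: they are no part of the job. Of the things like the light_panel, leave any that is yellow; of the rest the smaller one is meant.

How it is judged:
By the outcome, as a careful person would: the job done as asked, in the order asked, and still so for the second after the job is handed in, while the arm keeps its last pose, push and grip.
It also fails if it takes over 59 s, if anything falls off the work surface, if the arm or the gripper's body presses on something with over 40 N, if the wrist force passes 120 N, or if a joint passes its speed limit or range.

### The arm

A 6-joint arm with a two-finger parallel gripper is mounted at the origin on the work surface. World frame = base frame: x ahead of the robot, y to its left, z up, the work surface at z = 0. Lengths are in m, angles in rad, forces in N, time in s.
With the tool pointing down it reaches from about 0.35 to 0.775 m from the base axis. Payload 7.3 kg.
Tool frame: the origin (TCP) lies at the very end of the fingers, on their centre line; the grasp point (between the pads) lies 19 mm behind it; z points along the fingers, y is the direction in which the jaws open and shut (so a half turn about z gives the same grasp; the last joint's range is limited). The gripper opens to 92 mm and grips with 3 to 60 N. Pads are 19 mm wide; open, the fingers measure 130 mm over their backs; the gripper's body (75 mm by 190 mm) begins 47 mm behind the grasp point.
Start: joints at [0.987, 0.342, 1.524, -0, 1.275, -0.146], TCP at [0.223, 0.476, 0.227] pointing down, gripper open.
Joint ranges: [-2.53, 2.53], [-0.77, 2.02], [0.04, 2.7], [-1, 4.14], [0.28, 2.66], [-3.11, 3.11]. Speed limits (rad/s): [2.57, 2.57, 3.14, 3.14, 3.14, 3.14].

### API

Orientations are given as [roll, pitch, yaw] about the fixed x, y, z axes, in that order (R = Rz(yaw) Ry(pitch) Rx(roll)).
In Python, from cell import monitor, eyes, order gives the robot as it stands. The module is installed in compiled form; this text tells all that it offers.
- The arm moves only by the tool carry_out, never from a script. Its argument "targets" is a list of rows, each a list of 2 entries, a list of its own where there are three numbers: the shift along the tool's x, y, z in m, then the turn about the tool's z in rad. In form: [[[dx, dy, dz], twist], ...]. A call has 1 to 10 rows; each row shifts and turns the pose as measured when the row begins, along the tool's axes as they then stand; what a row does not reach is not made up. A row lasts 1/8 s, in which the tool goes at most 62.5 mm and 10.7 degrees, less where a joint would pass 70% of its speed; a pose out of reach is approached as far as the arm can. A call is refused whole if a number of a shift passes 0.0625 or a number of a turn 0.188, either way. A call with a gripper value outside its range is refused whole. "fingers" is the closure, from 0 (fully open) to 1 (shut), set as the call begins (left out, the last holds). The fingers move at their own pace and stop on an object; "grip_force" is the grip in N (left out, the last holds). Time passes only in rows, so rows that do not move let the fingers close. It gives the time, the measured TCP pose, the force and the opening at its end, in the units of the state.
- monitor.observe(): the state, without advancing time (a new reading comes with each control period).
- eyes.read_camera(name): name is "scene" or "top" or "wrist"; returns the picture (400x640x3 uint8, red, green, blue); there is no depth.
- eyes.camera_info(name): a dict with "K" (3x3 intrinsics, pixels), "rvec" (rotation vector, rad) and "tvec" (3), from world to camera coordinates, as OpenCV has them. Camera axes: x right, y down, z forward; pixel columns grow to the right and rows downward; lengths in m; the calibration is good to about 2 mm. A picture is of the moment at which its call begins: read the wrist's pose just before it. camera_info takes no time and is no camera call; for the wrist camera it gives the pose at the moment of the call.
- order.hand_in(): hands the job in, once; it reports no verdict.
The state is a dict: "time": time; "qpos": joint angles; "qvel": joint speeds; "joint_efforts": joint torques, N m; "tool_pos": TCP position; "tool_rot": TCP orientation; "contact_force": force on the tool from outside, world axes, zero at the start; "torque": the same for the moment, N m; "opening": finger opening in m.
Only numpy, scipy, OpenCV 4.12 (cv2) and the standard library are available. Lean on these libraries where they do the work, as an engineer would, in place of code of your own. Each camera call takes 0.05 s, during which the arm holds its last target.

## Working session

There is one attempt and no reset: what is moved stays moved. The work goes in short steps, Python scripts to look and compute and a tool call to move; the robot and the scene stay as the last step left them, time stands still between calls to the robot, and variables do not carry over. Pictures are saved under pics/ and viewed, and the job is handed in when it is done.

Besides the shell and the picture viewer there is one more tool, called after "Call:" as name(argument=value, ...) on one line, values as JSON. carry_out: Moves the arm, as the interface text tells. Its arguments: {"type":"object","properties":{"targets":{"type":"array","items":{"type":"array"}},"fingers":{"type":"number"},"grip_force":{"type":"number"}},"required":["targets"]}

```bash
mkdir -p pics; python3 - <<'E'
from cell import monitor, eyes, order
import cv2, numpy as np
print(monitor.observe())
for n in ["scene","top","wrist"]:
    im=eyes.read_camera(n); cv2.imwrite(f"pics/{n}0.png",cv2.cvtColor(im,cv2.COLOR_RGB2BGR))
    c=eyes.camera_info(n); R=cv2.Rodrigues(np.array(c["rvec"]))[0]; print(n,np.round(c["K"],1).tolist(),(-R.T@np.array(c["tvec"]).ravel()).round(3),R.round(3).tolist())
E
```

```text
{'time': 0.0, 'qpos': array([ 9.87018110e-01,  3.42728305e-01,  1.52504239e+00, -2.14388311e-05,
        1.27536102e+00, -1.46007125e-01]), 'qvel': array([ 0.0015274 , -0.00014514, -0.00040135,  0.00057259,  0.00279887,
        0.0003794 ]), 'joint_efforts': array([ 1.62822944e-03, -4.31243563e+01, -2.44223714e+01,  7.19022285e-02,
        5.58769866e-02, -1.33258973e-04]), 'tool_pos': array([0.22232054, 0.47515237, 0.2260332 ]), 'tool_rot': array([-3.14006699e+00, -2.03634076e-04,  2.70382767e+00]), 'contact_force': array([ 0.01372944, -0.07934732,  0.24218325]), 'torque': array([ 0.01052172, -0.03758621,  0.00276316]), 'opening': 0.09192436252932536}
scene [[443.0, 0.0, 322.2], [0.0, 443.0, 196.2], [0.0, 0.0, 1.0]] [1.094 0.518 1.361] [[-0.585, 0.811, 0.012], [0.688, 0.504, -0.522], [-0.43, -0.297, -0.853]]
top [[388.1, 0.0, 323.1], [0.0, 388.1, 207.4], [0.0, 0.0, 1.0]] [0.364 0.08  1.313] [[-0.011, -1.0, -0.027], [-0.994, 0.014, -0.106], [0.106, 0.026, -0.994]]
wrist [[306.5, 0.0, 317.1], [0.0, 306.5, 201.5], [0.0, 0.0, 1.0]] [0.163 0.504 0.385] [[0.425, 0.905, -0.0], [0.877, -0.412, 0.246], [0.222, -0.105, -0.969]]
```

View pics/scene0.png

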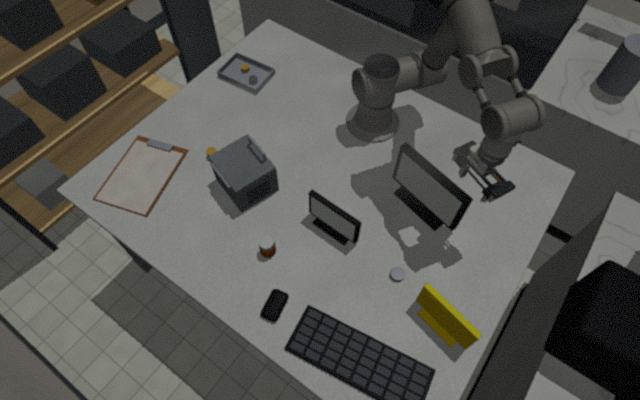

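View pics/top0.png

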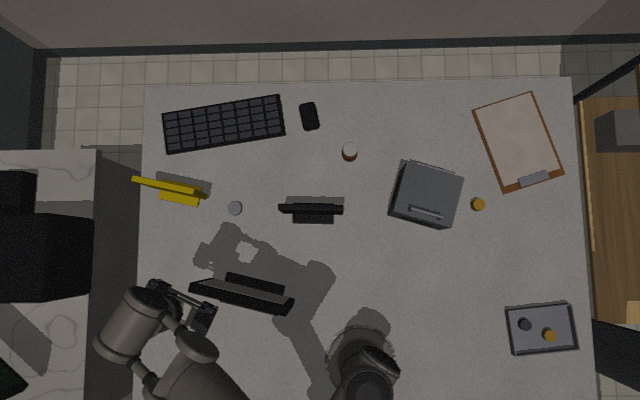

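View pics/wrist0.png

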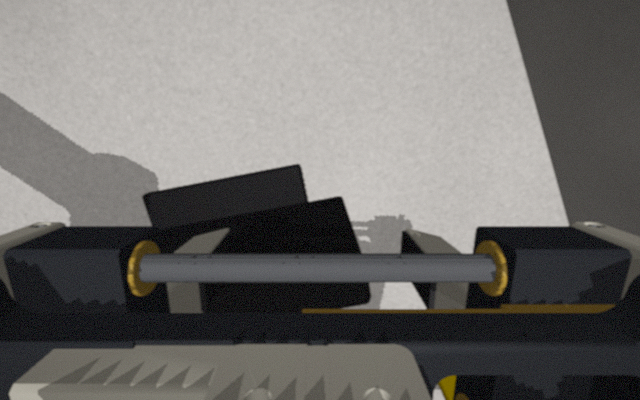

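```bash
python3 - <<'E'
import cv2, numpy as np
t=cv2.imread("pics/top0.png"); s=cv2.imread("pics/scene0.png")
def c(im,x,y,w,h,f): return cv2.resize(im[y:y+h,x:x+w],None,fx=f,fy=f,interpolation=cv2.INTER_CUBIC)
a=c(t,260,140,220,110,3.6); b=c(s,190,120,200,150,4)
a=cv2.convertScaleAbs(a,alpha=1.6); b=cv2.convertScaleAbs(b,alpha=1.6)
cv2.imwrite("pics/ct.png",a); cv2.imwrite("pics/cs.png",b)
E
```

```text
(no output)
```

View pics/ct.png

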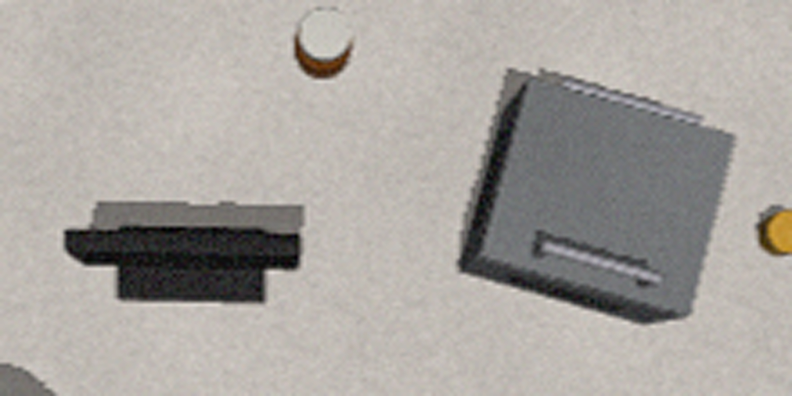

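View pics/cs.png

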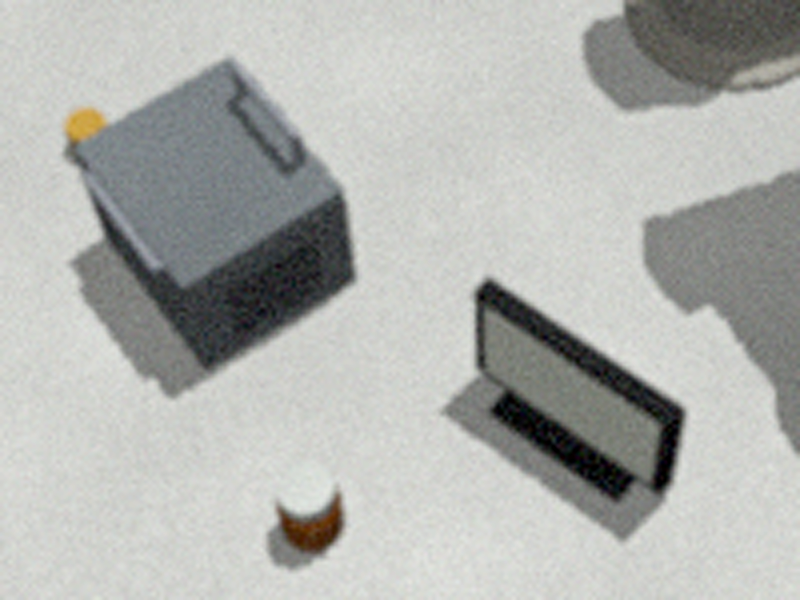

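```bash
cat > h.py <<'E'
import cv2, numpy as np
from cell import monitor, eyes, order
def cam(n):
    c=eyes.camera_info(n); R=cv2.Rodrigues(np.array(c["rvec"],float))[0]; return np.array(c["K"],float),R,np.array(c["tvec"],float).ravel()
def ray(C,p):
    K,R,t=C; d=R.T@np.linalg.inv(K)@np.array([p[0],p[1],1.]); return -R.T@t,d/np.linalg.norm(d)
def plane(C,p,z):
    o,d=ray(C,p); return o+d*(z-o[2])/d[2]
def tri(C1,p1,C2,p2):
    P=[c[0]@np.c_[c[1],c[2]] for c in (C1,C2)]
    X=cv2.triangulatePoints(P[0],P[1],np.array(p1,float).reshape(2,1),np.array(p2,float).reshape(2,1)).ravel(); X=X[:3]/X[3]
    e=[np.round(proj(c,X)-p,1) for c,p in((C1,p1),(C2,p2))]; return X,e
def proj(C,X):
    x=C[0]@(C[1]@X+C[2]); return x[:2]/x[2]
def shot(n,f):
    im=eyes.read_camera(n); cv2.imwrite(f"pics/{f}.png",cv2.cvtColor(im,cv2.COLOR_RGB2BGR)); return im
E
python3 - <<'E'
from h import *
T=cam("top");S=cam("scene")
t=lambda x,y:(260+(x+.5)/3.6-.5,140+(y+.5)/3.6-.5); s=lambda x,y:(190+(x+.5)/4-.5,120+(y+.5)/4-.5)
pts={"+x+y":((527,80),(182,290)),"+x-y":((735,135),(78,148)),"-x-y":((692,315),(232,60)),"-x+y":((480,258),(342,190)),
"bar+y":((540,240),(297,165)),"bar-y":((655,275),(238,90)),"pan-y":((300,232),(487,280)),"pan+y":((66,232),(683,412))}
for k,(a,b) in pts.items():
    X,e=tri(T,t(*a),S,s(*b)); print(k,X.round(4),e)
for k,p in {"brass":(783,230),"jar":(325,35)}.items(): print(k,plane(T,t(*p),.03 if k=="brass" else .075).round(3))
print("yellow",plane(T,(170,187),.1).round(3),"big L/R",plane(T,(190,287),.2).round(3),plane(T,(293,300),.2).round(3),"steel",plane(T,(235,208),.018).round(3))
E
```

```text
+x+y [ 0.6284 -0.1481  0.13  ] [array([ 0.3, -0.2]), array([0.2, 0.1])]
+x-y [ 0.5751 -0.3179  0.132 ] [array([-1. ,  0.6]), array([-0.8, -0.2])]
-x-y [ 0.4231 -0.2755  0.1309] [array([-0.8,  0.5]), array([-0.6, -0.2])]
-x+y [ 0.4756 -0.1032  0.1343] [array([ 0.4, -0.3]), array([0.3, 0.1])]
bar+y [ 0.4861 -0.147   0.1474] [array([-1. ,  0.6]), array([-0.8, -0.2])]
bar-y [ 0.4549 -0.2399  0.1478] [array([-1.3,  0.8]), array([-1. , -0.3])]
pan-y [0.4927 0.0552 0.1636] [array([-1.7,  1. ]), array([-1.4, -0.2])]
pan+y [0.4972 0.248  0.1589] [array([-1. ,  0.6]), array([-0.8, -0. ])]
brass [ 0.507 -0.395  0.03 ]
jar [0.685 0.022 0.075]
yellow [0.566 0.6   0.1  ] big L/R [0.26 0.49 0.2 ] [0.221 0.196 0.2  ] steel [0.504 0.411 0.018]
```

```bash
cat >> h.py <<'E'
def plan(wps,pos=None,yaw=None,step=.055,tw=.18):
    """wps: list of (x,y,z,yaw); prints rows"""
    st=monitor.observe(); pos=np.array(st["tool_pos"] if pos is None else pos); yaw=st["tool_rot"][2] if yaw is None else yaw
    for w in wps:
        d=np.array(w[:3])-pos; dy=(w[3]-yaw+np.pi)%(2*np.pi)-np.pi
        n=max(1,int(np.ceil(max(np.linalg.norm(d)/step,abs(dy)/tw))))
        rows=[]
        for i in range(n):
            c,s=np.cos(yaw),np.sin(yaw); v=d/n
            rows.append([[round(float(x),4) for x in (c*v[0]+s*v[1], s*v[0]-c*v[1], -v[2])],round(float(-dy/n),3)]); yaw+=dy/n
        pos=np.array(w[:3]); print(n,rows)
E
python3 - <<'E'
from h import *
plan([(0.2223,0.475,.39,2.704),(0.57,0.02,.36,1.288)])
E
```

```text
3 [[[-0.0, -0.0001, -0.0546], -0.0], [[-0.0, -0.0001, -0.0546], -0.0], [[-0.0, -0.0001, -0.0546], -0.0]]
11 [[[-0.0462, -0.0241, 0.0027], 0.129], [[-0.0489, -0.0179, 0.0027], 0.129], [[-0.0508, -0.0115, 0.0027], 0.129], [[-0.0518, -0.0049, 0.0027], 0.129], [[-0.052, 0.0018, 0.0027], 0.129], [[-0.0514, 0.0084, 0.0027], 0.129], [[-0.0499, 0.015, 0.0027], 0.129], [[-0.0475, 0.0212, 0.0027], 0.129], [[-0.0444, 0.0272, 0.0027], 0.129], [[-0.0405, 0.0326, 0.0027], 0.129], [[-0.036, 0.0376, 0.0027], 0.129]]
```

Call:
carry_out(targets=[[[0,0,-0.055],0],[[0,0,-0.055],0],[[0,0,-0.055],0],[[-0.046,-0.024,0.003],0.129],[[-0.049,-0.018,0.003],0.129],[[-0.051,-0.012,0.003],0.129],[[-0.052,-0.005,0.003],0.129],[[-0.052,0.002,0.003],0.129],[[-0.051,0.008,0.003],0.129],[[-0.05,0.015,0.003],0.129]])

```text
time: 1.4
tool_pos: [0.4441, 0.1764, 0.3732]
tool_rot: [-3.138, 0.003, 1.78]
contact_force: [0.3, 0.3, -1.0]
opening: 0.0917
```

Call:
carry_out(targets=[[[-0.047,0.021,0.003],0.129],[[-0.044,0.027,0.003],0.129],[[-0.04,0.033,0.003],0.129],[[-0.036,0.038,0.003],0.129],[[0,0,0],0]])

```text
time: 2.02
tool_pos: [0.5695, -0.0009, 0.3581]
tool_rot: [-3.136, 0.006, 1.24]
contact_force: [0.5, -0.7, 0.1]
opening: 0.0917
```

```bash
python3 - <<'E'
from h import *
s=monitor.observe(); print(s["time"],s["tool_pos"],s["tool_rot"],s["qpos"].round(3),np.abs(s["qvel"]).max())
W=cam("wrist"); shot("wrist","w1"); print(-W[1].T@W[2])
E
```

```text
2.025 [ 0.56954193 -0.00085069  0.35812508] [-3.13618742  0.00564733  1.24032914] [-0.134  0.373  1.123 -0.004  1.652  0.197] 0.03653660636604001
[0.5919559  0.06232592 0.516194  ]
```

View pics/w1.png

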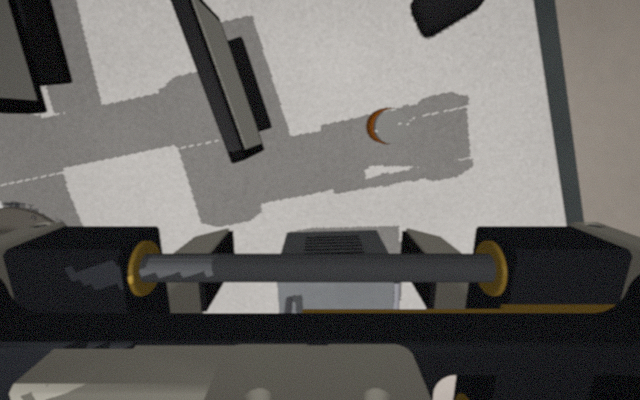

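Call:
carry_out(targets=[[[-0.045,0,-0.015],0],[[-0.045,0,-0.015],0],[[0,0,0],0]])

```text
time: 2.45
tool_pos: [0.5383, -0.0825, 0.3899]
tool_rot: [-3.135, 0.004, 1.251]
contact_force: [-0.7, 1.4, -0.2]
opening: 0.0922
```

```bash
python3 - <<'E'
from h import *
s=monitor.observe(); print(s["time"],s["tool_pos"],s["tool_rot"],np.abs(s["qvel"]).max())
W=cam("wrist"); im=shot("wrist","w2"); np.savez("w2.npz",K=W[0],R=W[1],t=W[2])
b=cv2.cvtColor(im,cv2.COLOR_RGB2BGR)[:240]
cv2.imwrite("pics/w2c.png",cv2.convertScaleAbs(cv2.resize(b[0:190,130:330],None,fx=3,fy=3,interpolation=cv2.INTER_CUBIC),alpha=1.6))
E
```

```text
2.45 [ 0.53827694 -0.08251832  0.38986846] [-3.1347581   0.00394411  1.25140776] 0.05339321415014339
```

View pics/w2.png

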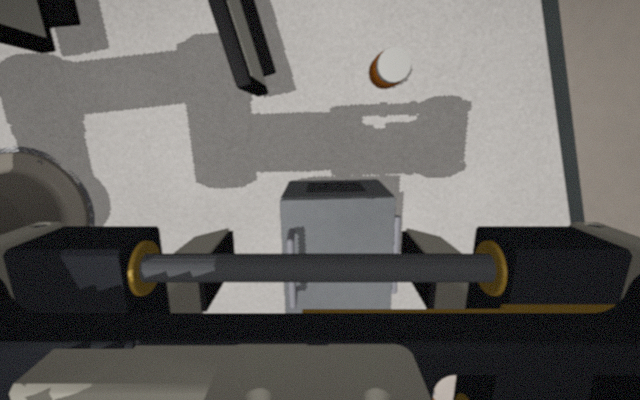

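View pics/w2c.png

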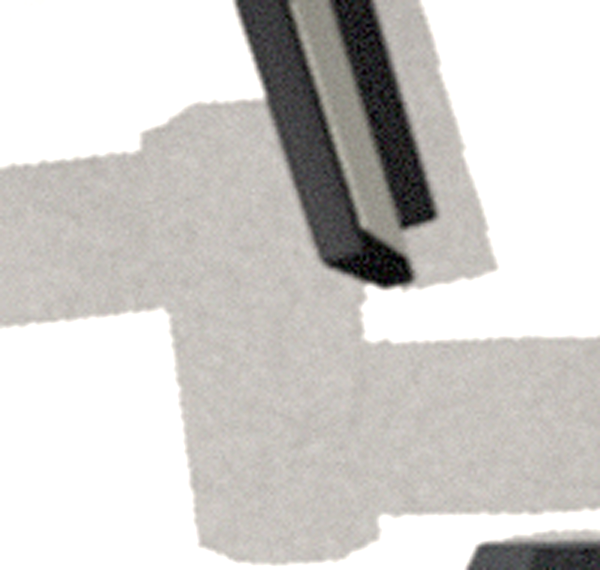

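```bash
python3 - <<'E'
from h import *
d=np.load("w2.npz");W=(d["K"],d["R"],d["t"])
f=lambda x,y:(130+(x+.5)/3-.5,(y+.5)/3-.5)
fc=plane(W,f(359,227),.15);f2=plane(W,f(293,0),.15);rc=plane(W,f(324,261),.15);r2=plane(W,f(240,0),.15)
bc=plane(W,f(411,275),.02)
foot=plane(W,f(437,217),.012);foot2=plane(W,f(375,0),.012)
print("frontcorner",fc,f2,"ang",np.arctan2(*(f2-fc)[1::-1]));print("rear",rc,r2,np.arctan2(*(r2-rc)[1::-1]));print("bottom",bc,"foot",foot,foot2,np.arctan2(*(foot2-foot)[1::-1]))
# two-view from top/scene of panel +y end
p=lambda x,y:(260+(x+.5)/3.6-.5,140+(y+.5)/3.6-.5); s=lambda x,y:(190+(x+.5)/4-.5,120+(y+.5)/4-.5)
T=cam("top");S=cam("scene")
for q in [(66,232),(85,266),(300,230),(300,268)]: print("top",plane(T,p(*q),.15).round(4))
for q in [(487,280),(479,303),(683,412),(665,430)]: print("scene",plane(S,s(*q),.15).round(4))
E
```

```text
frontcorner [0.49658421 0.06016311 0.15      ] [0.50238856 0.14378477 0.15      ] ang 1.501495493851256
rear [0.47823347 0.05260802 0.15      ] [0.48309408 0.15024486 0.15      ] 1.5210547701508756
bottom [0.49374261 0.05451647 0.02      ] foot [0.51670981 0.07906092 0.012     ] [0.522538   0.18691954 0.012     ] 1.516813397877681
top [0.5    0.2464 0.15  ]
top [0.471  0.2304 0.15  ]
top [0.4989 0.0498 0.15  ]
top [0.4669 0.0504 0.15  ]
scene [0.4839 0.0539 0.15  ]
scene [0.5052 0.0617 0.15  ]
scene [0.4914 0.2481 0.15  ]
scene [0.5127 0.2455 0.15  ]
```

```bash
python3 - <<'E'
import cv2
b=cv2.imread("pics/w2.png")
cv2.imwrite("pics/w2b.png",cv2.convertScaleAbs(cv2.resize(b[170:330,250:440],None,fx=4,fy=4,interpolation=cv2.INTER_CUBIC)[:600],alpha=1.8))
t=cv2.imread("pics/top0.png")
cv2.imwrite("pics/tb.png",cv2.convertScaleAbs(cv2.resize(t[150:240,380:480],None,fx=6,fy=6,interpolation=cv2.INTER_CUBIC),alpha=1.6))
E
```

```text
(no output)
```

View pics/w2b.png

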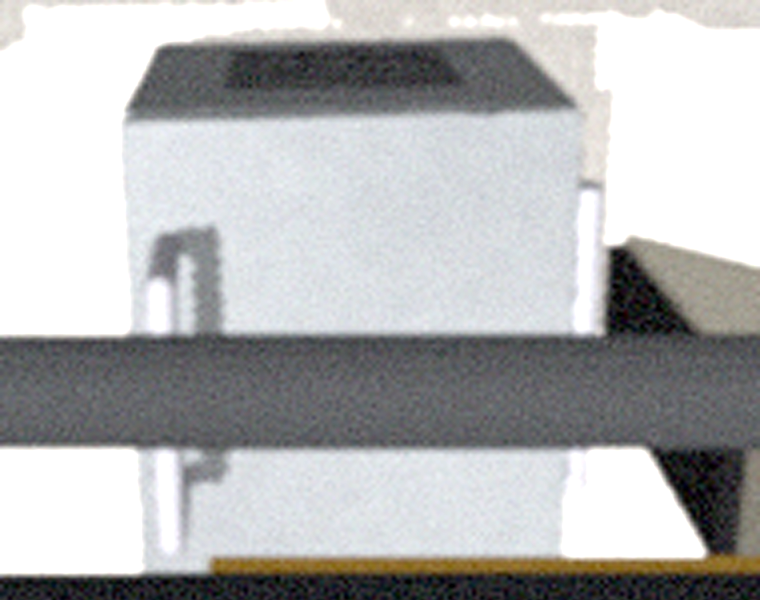

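View pics/tb.png

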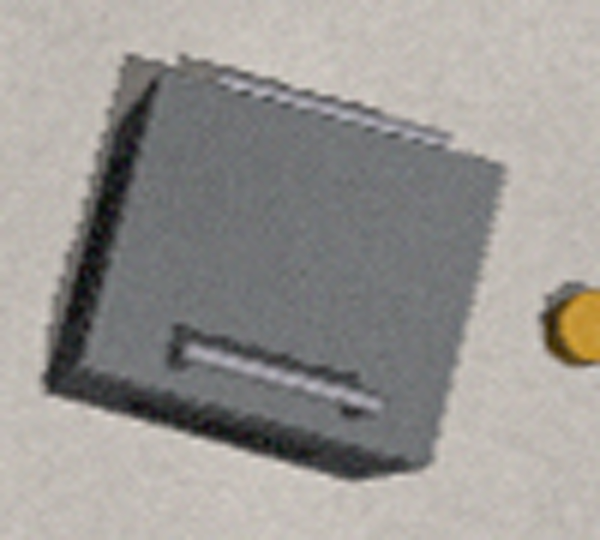

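```bash
python3 - <<'E'
from h import *
d=np.load("w2.npz");W=(d["K"],d["R"],d["t"]);T=cam("top")
w=lambda x,y:(250+(x+.5)/4-.5,170+(y+.5)/4-.5); t=lambda x,y:(380+(x+.5)/6-.5,150+(y+.5)/6-.5)
P={"bar+y":((158,275),(185,348)),"bar-y":((172,552),(380,403)),"f-x+y":((128,118),(95,370)),"f+x+y":((578,108),(160,75))}
for k,(a,b) in P.items():
    z=.178 if "bar" in k else .138
    X,e=tri(W,w(*a),T,t(*b)); print(k,X.round(4),e,plane(W,w(*a),z).round(4),plane(T,t(*b),z).round(4))
for q in [(505,168),(432,465)]: print(plane(T,t(*q),.138).round(4))
E
```

```text
bar+y [ 0.4798 -0.1439  0.1844] [array([1. , 1.1]), array([-0.4,  0.2])] [ 0.4777 -0.1443  0.178 ] [ 0.4809 -0.1463  0.178 ]
bar-y [ 0.4516 -0.2363  0.1874] [array([0.6, 0.4]), array([-0.2,  0.1])] [ 0.4482 -0.241   0.178 ] [ 0.4528 -0.2394  0.178 ]
f-x+y [ 0.4756 -0.1083  0.1218] [array([1.4, 3.1]), array([-1. ,  0.1])] [ 0.4784 -0.1002  0.138 ] [ 0.4745 -0.1087  0.138 ]
f+x+y [ 0.6281 -0.1487  0.1264] [array([-0.2, -0. ]), array([ 0., -0.])] [ 0.6265 -0.1453  0.138 ] [ 0.6254 -0.1464  0.138 ]
[ 0.5745 -0.3186  0.138 ]
[ 0.4245 -0.2751  0.138 ]
```

```bash
python3 - <<'E'
from h import *
plan([(0.464,-.1915,.25,1.286),(0.464,-.1915,.165,1.286)])
E
```

```text
4 [[[-0.032, -0.0091, 0.0348], -0.008], [[-0.032, -0.0093, 0.0348], -0.008], [[-0.0319, -0.0096, 0.0348], -0.008], [[-0.0318, -0.0098, 0.0348], -0.008]]
2 [[[0.0, 0.0, 0.0425], -0.0], [[0.0, 0.0, 0.0425], -0.0]]
```

Call:
carry_out(targets=[[[-0.032,-0.009,0.035],-0.008],[[-0.032,-0.009,0.035],-0.008],[[-0.032,-0.009,0.035],-0.008],[[-0.032,-0.01,0.035],-0.008],[[0,0,0],0],[[0,0,0],0]], fingers=0.4, grip_force=12)

```text
time: 3.25
tool_pos: [0.4641, -0.1834, 0.2458]
tool_rot: [-3.135, -0.002, 1.302]
contact_force: [0.0, 0.1, 0.7]
opening: 0.0549
```

```bash
python3 - <<'E'
from h import *
s=monitor.observe(); print(s["tool_pos"],s["tool_rot"],s["opening"],np.abs(s["qvel"]).max(),s["qpos"].round(3))
plan([(0.464,-.1915,.165,1.286)])
W=cam("wrist"); np.savez("w3.npz",K=W[0],R=W[1],t=W[2]);shot("wrist","w3")
b=shot("scene","s3")
E
```

```text
[ 0.46411601 -0.18338332  0.24577672] [-3.13531402e+00 -2.13739382e-03  1.30193067e+00] 0.05489632543880502 0.026217460289947356 [-0.53   0.283  1.555  0.     1.31  -0.262]
2 [[[-0.0039, 0.001, 0.0404], 0.008], [[-0.0039, 0.0011, 0.0404], 0.008]]
```

View pics/w3.png

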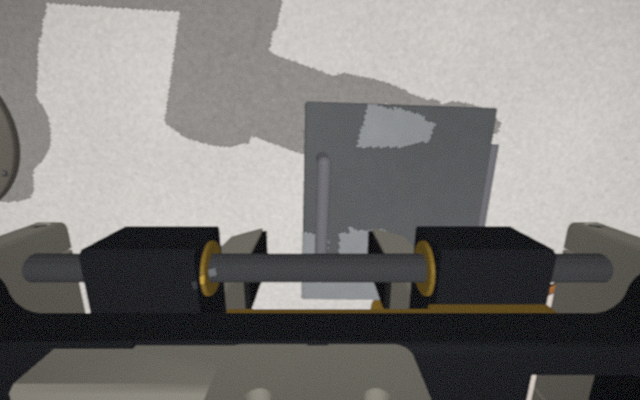

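View pics/s3.png

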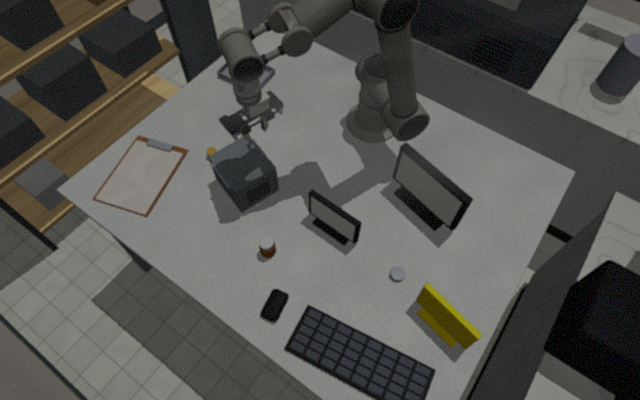

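Call:
carry_out(targets=[[[-0.004,0.001,0.04],0.008],[[-0.004,0.001,0.041],0.008],[[0,0,0],0]])

```text
time: 3.72
tool_pos: [0.4678, -0.1901, 0.167]
tool_rot: [3.139, -0.0, 1.291]
contact_force: [1.1, 0.1, -0.0]
opening: 0.0552
```

```bash
python3 - <<'E'
from h import *
s=monitor.observe(); print(s["tool_pos"],s["tool_rot"],s["contact_force"])
W=cam("wrist"); np.savez("w4.npz",K=W[0],R=W[1],t=W[2]);b=shot("wrist","w4")
b=cv2.cvtColor(b,cv2.COLOR_RGB2BGR)
cv2.imwrite("pics/w4c.png",cv2.convertScaleAbs(cv2.resize(b[90:310,200:440],None,fx=2.7,fy=2.7,interpolation=cv2.INTER_CUBIC),alpha=1.8))
E
```

```text
[ 0.4677684  -0.19006277  0.1669801 ] [ 3.13890553e+00 -1.33103094e-04  1.29079231e+00] [ 1.12324036  0.14052014 -0.04680667]
```

View pics/w4c.png

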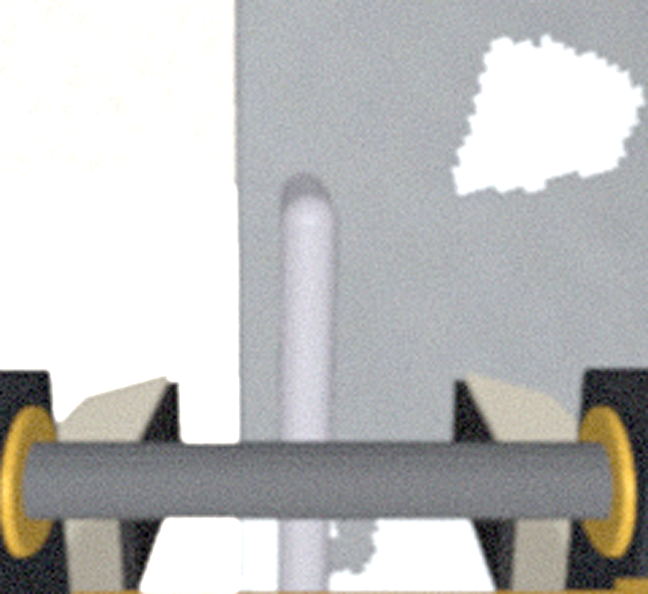

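Call:
carry_out(targets=[[[0,-0.0025,0.004],0],[[0,0,0],0],[[0,0,0],0],[[0,0,0],0],[[0,0,0],0]], fingers=1, grip_force=15)

```text
time: 4.4
tool_pos: [0.466, -0.1894, 0.1693]
tool_rot: [3.134, 0.003, 1.293]
contact_force: [-20.4, 3.9, 8.0]
opening: 0.01
```

```bash
python3 - <<'E'
from h import *
s=monitor.observe(); print(s["time"],s["tool_pos"],s["tool_rot"],s["contact_force"],s["opening"])
h=np.array([.6008,-.2328]); print("along x", (s["tool_pos"][:2]-h)@[np.cos(.285),-np.sin(.285)], "along y",(s["tool_pos"][:2]-h)@[np.sin(.285),np.cos(.285)])
E
```

```text
4.4 [ 0.46601272 -0.18939429  0.16933981] [3.13445598e+00 2.57951544e-03 1.29291462e+00] [-20.3757831    3.94561195   8.03730089] 0.009985929932411352
along x -0.1415540249107951 along y 0.003758350216429332
```

```bash
cat >> h.py <<'E'
HX=np.array([.6008,-.2328,.13]); BY=-.285
def arc(goal,n,phi=None,r=.1527):
    s=monitor.observe(); p=s["tool_pos"]-HX; bx=p[0]*np.cos(BY)+p[1]*np.sin(BY); bz=p[2]+.019
    ph=np.arctan2(bz,-bx); print("t",round(s["time"],2),"phi",round(ph,3),"theta",round(ph-.32,3),"r",round(np.hypot(bx,bz),4),"F",s["contact_force"].round(1),"op",round(s["opening"],4),"yaw",s["tool_rot"][2].round(3))
    a=np.linspace(ph,goal,n+1); X=np.c_[-r*np.cos(a),r*np.sin(a)]
    X[0]=(bx,bz); d=np.diff(X,axis=0); print([[[0,round(x,4),round(-z,4)],0] for x,z in d.tolist()])
E
python3 -c "
from h import *
arc(.8,4)"
```

```text
t 4.4 phi 0.391 theta 0.071 r 0.1531 F [-20.4   3.9   8. ] op 0.01 yaw 1.293
[[[0, 0.0071, -0.014], 0], [[0, 0.0081, -0.0134], 0], [[0, 0.0094, -0.0125], 0], [[0, 0.0106, -0.0114], 0]]
```

Call:
carry_out(targets=[[[0,0.005,-0.014],0],[[0,0.008,-0.0135],0],[[0,0.0095,-0.0125],0],[[0,0.0105,-0.0115],0],[[0,0,0],0]])

```text
time: 5.03
tool_pos: [0.4937, -0.1981, 0.2198]
tool_rot: [-3.136, 0.002, 1.291]
contact_force: [1.0, 1.1, 0.4]
opening: 0.0096
```

```bash
python3 -c "
from h import *
arc(1.2,4)
shot('scene','s5')
shot('wrist','w5')
im=cv2.imread('pics/s5.png'); cv2.imwrite('pics/s5c.png',cv2.resize(im[40:240,150:350],None,fx=3,fy=3))
"
```

```text
t 5.03 phi 0.768 theta 0.448 r 0.1565 F [1.  1.1 0.4] op 0.0096 yaw 1.291
[[[0, 0.0148, -0.0086], 0], [[0, 0.0132, -0.0098], 0], [[0, 0.0142, -0.0084], 0], [[0, 0.015, -0.0068], 0]]
```

View pics/s5c.png

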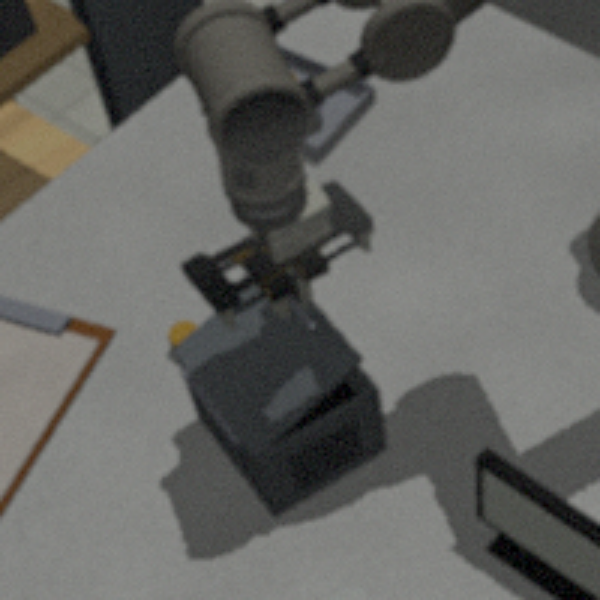

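Call:
carry_out(targets=[[[0,0.0125,-0.0095],0],[[0,0.013,-0.0095],0],[[0,0.014,-0.0085],0],[[0,0.015,-0.007],0],[[0,0,0],0]])

```text
time: 5.75
tool_pos: [0.5357, -0.2111, 0.2542]
tool_rot: [-3.112, 0.004, 1.29]
contact_force: [1.9, -1.1, -2.7]
opening: 0.0095
```

```bash
python3 -c "
from h import *
arc(1.6,4)
"
```

```text
t 5.75 phi 1.124 theta 0.804 r 0.1587 F [ 1.9 -1.1 -2.7] op 0.0095 yaw 1.29
[[[0, 0.0194, -0.0014], 0], [[0, 0.0175, -0.0048], 0], [[0, 0.018, -0.0027], 0], [[0, 0.0181, -0.0005], 0]]
```

Call:
carry_out(targets=[[[0,0.018,-0.003],0],[[0,0.0175,-0.004],0],[[0,0.018,-0.0025],0],[[0,0.018,-0.0005],0],[[0,0,0],0]])

```text
time: 6.38
tool_pos: [0.6024, -0.2317, 0.2669]
tool_rot: [-3.112, 0.008, 1.289]
contact_force: [1.0, 0.4, 1.9]
opening: 0.0089
```

```bash
python3 -c "
from h import *
arc(2.08,5)
W=cam('wrist');np.savez('w6.npz',K=W[0],R=W[1],t=W[2]);shot('wrist','w6')
shot('scene','s6')
im=cv2.imread('pics/s6.png'); cv2.imwrite('pics/s6c.png',cv2.resize(im[40:240,150:350],None,fx=3,fy=3))
"
```

```text
t 6.38 phi 1.579 theta 1.259 r 0.1559 F [1.  0.4 1.9] op 0.0089 yaw 1.289
[[[0, 0.0153, 0.0041], 0], [[0, 0.0151, 0.0024], 0], [[0, 0.0148, 0.0039], 0], [[0, 0.0143, 0.0054], 0], [[0, 0.0137, 0.0068], 0]]
```

View pics/s6c.png

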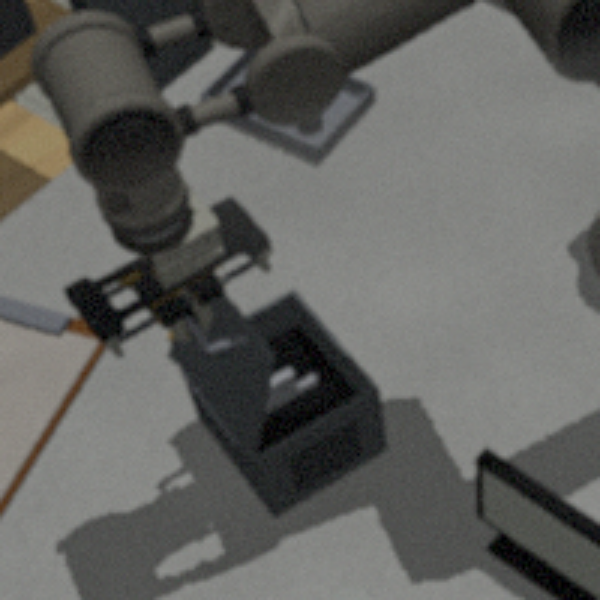

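View pics/w6.png

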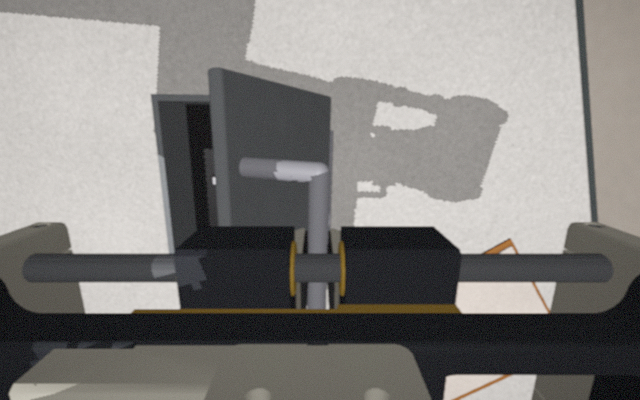

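Call:
carry_out(targets=[[[0,0.015,0.003],0],[[0,0.015,0.003],0],[[0,0.0148,0.004],0],[[0,0.0143,0.0054],0],[[0,0.0137,0.0068],0],[[0,0,0],0]])

```text
time: 7.22
tool_pos: [0.6706, -0.2528, 0.2464]
tool_rot: [-3.116, 0.011, 1.288]
contact_force: [3.2, -0.3, 1.1]
opening: 0.0091
```

```bash
python3 -c "
from h import *
arc(2.1,2)
print(monitor.observe()['qpos'])
W=cam('wrist');np.savez('w7.npz',K=W[0],R=W[1],t=W[2]);shot('wrist','w7')
shot('scene','s7')
im=cv2.imread('pics/s7.png'); cv2.imwrite('pics/s7c.png',cv2.resize(im[40:240,150:350],None,fx=3,fy=3))
"
```

```text
t 7.22 phi 2.063 theta 1.743 r 0.1537 F [ 3.2 -0.3  1.1] op 0.0091 yaw 1.288
[[[0, 0.002, 0.0022], 0], [[0, 0.0024, 0.0014], 0]]
[-0.46066999  0.73518138  0.80264412 -0.01487446  1.62686362 -0.17870017]
```

View pics/s7c.png

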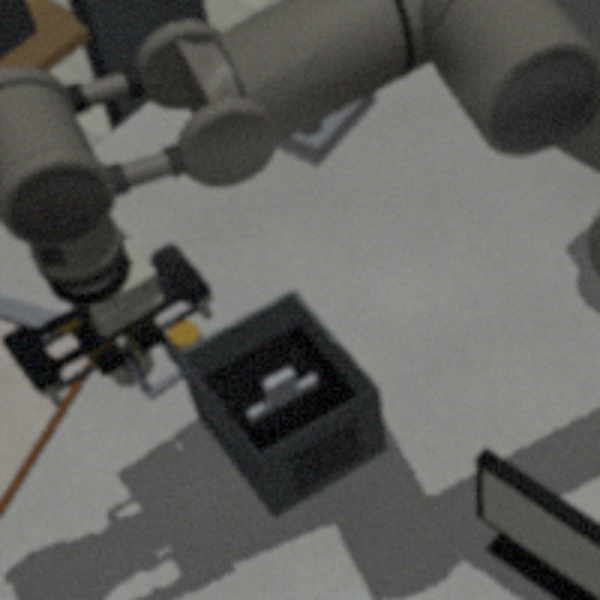

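View pics/w7.png

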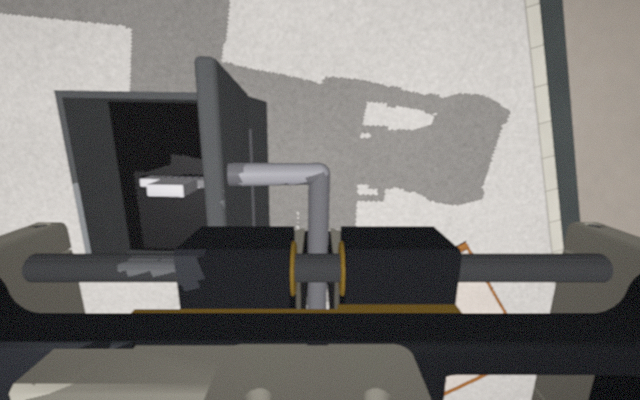

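Call:
carry_out(targets=[[[0,0,0],0],[[0,0,0],0],[[0,0,0],0]], fingers=0.74)

```text
time: 7.7
tool_pos: [0.668, -0.2519, 0.2459]
tool_rot: [-3.11, 0.01, 1.288]
contact_force: [-0.9, -0.8, 0.2]
opening: 0.0237
```

Call:
carry_out(targets=[[[0,0,-0.02],0],[[0,0,-0.03],0],[[0,0,-0.04],0],[[0,0,-0.04],0],[[0,0,0],0]])

```text
time: 8.32
tool_pos: [0.6708, -0.2513, 0.3785]
tool_rot: [-3.106, 0.009, 1.288]
contact_force: [-0.1, 0.5, -0.2]
opening: 0.0238
```

```bash
python3 -c "
from h import *
s=monitor.observe();print(s['tool_pos'],s['tool_rot'],s['contact_force'],s['opening'])
W=cam('wrist');np.savez('w8.npz',K=W[0],R=W[1],t=W[2]);shot('wrist','w8')
shot('top','t8');shot('scene','s8')
im=cv2.imread('pics/t8.png'); cv2.imwrite('pics/t8c.png',cv2.convertScaleAbs(cv2.resize(im[130:250,380:500],None,fx=5,fy=5,interpolation=cv2.INTER_CUBIC),alpha=1.6))
im=cv2.imread('pics/s8.png'); cv2.imwrite('pics/s8c.png',cv2.convertScaleAbs(cv2.resize(im[120:220,200:300],None,fx=6,fy=6,interpolation=cv2.INTER_CUBIC),alpha=1.8))
"
```

```text
[ 0.67084056 -0.25125801  0.37849389] [-3.10596389  0.00949812  1.28821301] [-0.14105966  0.52290264 -0.23744858] 0.02382774529894678
```

View pics/t8c.png

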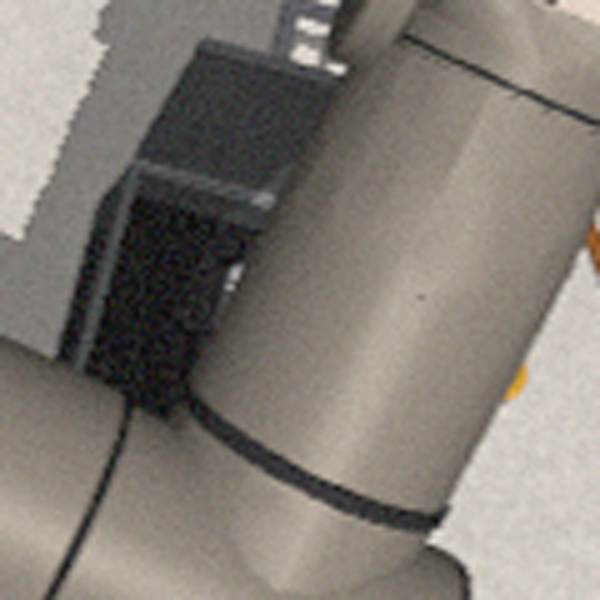

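View pics/s8c.png

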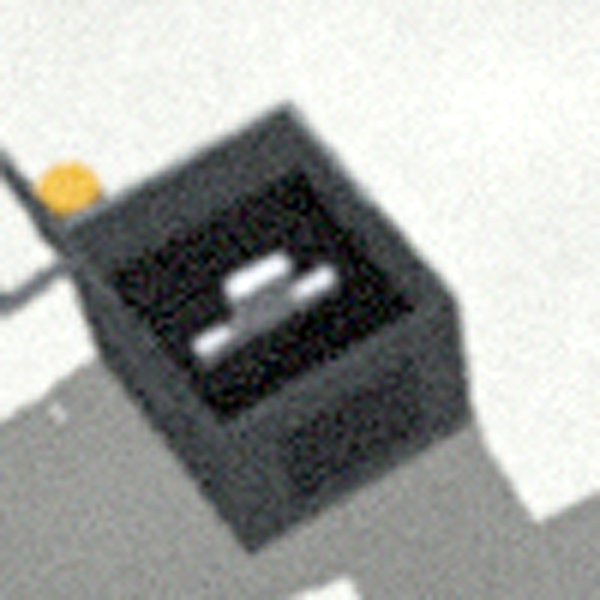

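View pics/w8.png

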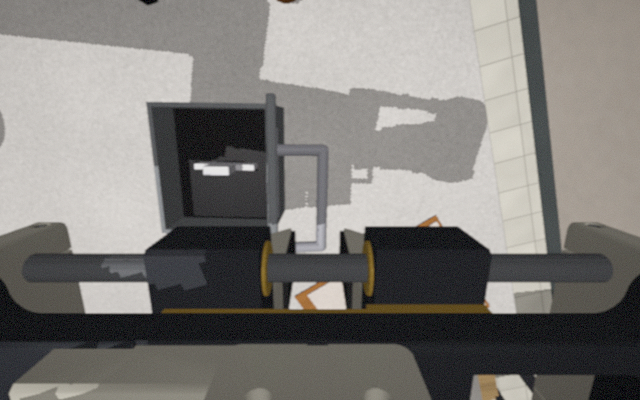

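```bash
python3 -c "
from h import *
im=cv2.imread('pics/w8.png'); cv2.imwrite('pics/w8c.png',cv2.convertScaleAbs(cv2.resize(im[90:240,140:290],None,fx=4,fy=4,interpolation=cv2.INTER_CUBIC),alpha=1.8))
"
```

```text
(no output)
```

View pics/w8c.png

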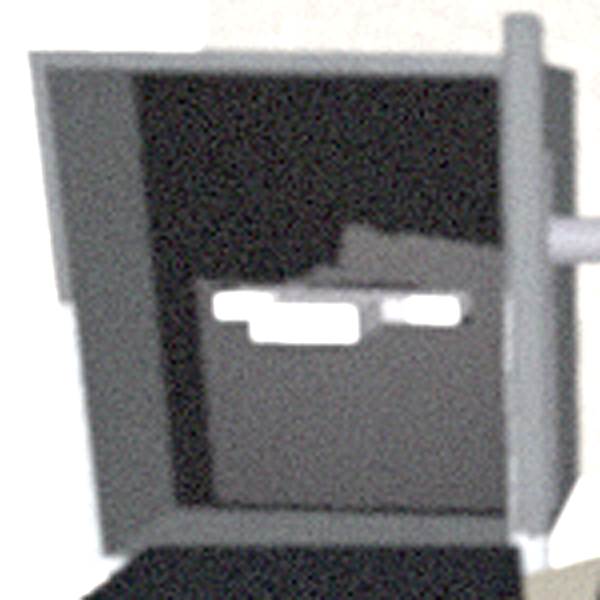

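```bash
python3 -c "
from h import *
d=np.load('w8.npz');W=(d['K'],d['R'],d['t']);S=cam('scene')
w=lambda x,y:(140+(x+.5)/4-.5,90+(y+.5)/4-.5);s=lambda x,y:(200+(x+.5)/6-.5,120+(y+.5)/6-.5)
print(plane(W,w(304,324),.117),plane(S,s(258,277),.117),tri(W,w(304,324),S,s(258,277)))
for q in [(248,304),(360,304),(248,345),(360,345)]: print(plane(W,w(*q),.117))
print('box corners z.13',plane(W,w(30,52),.13))
for q in [(290,100),(458,300),(254,552),(68,240)]: print(plane(S,s(*q),.13 if q!=(254,552) else 0))
b=np.array([.5255,-.2105]);print('box centre guess',HX[:2]-.08*np.array([np.cos(BY),np.sin(BY)]))
"
```

```text
[ 0.52541642 -0.20851251  0.117     ] [ 0.52871896 -0.20644696  0.117     ] (array([ 0.52597888, -0.20872404,  0.11332985]), [array([ 1.4, -0.4]), array([ 0.2, -0.2])])
[ 0.50897194 -0.1965227   0.117     ]
[ 0.54687061 -0.2073705   0.117     ]
[ 0.50357354 -0.20999965  0.117     ]
[ 0.54182078 -0.22089634  0.117     ]
box corners z.13 [ 0.47667029 -0.10062238  0.13      ]
[ 0.42678637 -0.26811442  0.13      ]
[ 0.48016693 -0.09792803  0.13      ]
[ 0.62613129 -0.1462153   0.        ]
[ 0.57900642 -0.30292596  0.13      ]
box centre guess [ 0.52402707 -0.2103074 ]
```

```bash
python3 -c "
from h import *
plan([(0.526,-.2085,.33,2.859)])
"
```

```text
9 [[[0.0001, -0.0167, 0.0048], -0.175], [[0.003, -0.0164, 0.0048], -0.175], [[0.0058, -0.0157, 0.0048], -0.175], [[0.0084, -0.0144, 0.0048], -0.175], [[0.0108, -0.0127, 0.0048], -0.175], [[0.0128, -0.0107, 0.0048], -0.175], [[0.0145, -0.0083, 0.0048], -0.175], [[0.0157, -0.0056, 0.0048], -0.175], [[0.0164, -0.0028, 0.0048], -0.175]]
```

Call:
carry_out(targets=[[[0,-0.017,0],-0.175],[[0.003,-0.016,0],-0.175],[[0.006,-0.016,0],-0.175],[[0.0085,-0.0145,0.005],-0.175],[[0.011,-0.0125,0.005],-0.175],[[0.013,-0.0105,0.008],-0.175],[[0.0145,-0.008,0.008],-0.175],[[0.0155,-0.0055,0.008],-0.175],[[0.0165,-0.003,0.008],-0.175],[[0,0,0],0]], fingers=0.4)

```text
time: 9.72
tool_pos: [0.5102, -0.2051, 0.3192]
tool_rot: [3.137, -0.082, 2.913]
contact_force: [-0.4, -0.2, 0.2]
opening: 0.0551
```

```bash
python3 -c "
from h import *
s=monitor.observe();print(s['tool_pos'],s['tool_rot'],s['contact_force'],s['opening'],s['qpos'].round(2))
W=cam('wrist');np.savez('w9.npz',K=W[0],R=W[1],t=W[2]);im=shot('wrist','w9')
plan([(0.526,-.2085,.21,2.859)])
"
```

```text
[ 0.51019144 -0.20507487  0.31917751] [ 3.13749454 -0.08170209  2.91341173] [-0.41590955 -0.24768056  0.17566534] 0.055116404039994175 [-0.51  0.39  1.2  -0.02  1.63 -1.85]
3 [[[-0.0051, 0.0001, 0.0365], 0.018], [[-0.0051, 0.0002, 0.0365], 0.018], [[-0.0051, 0.0003, 0.0365], 0.018]]
```

View pics/w9.png

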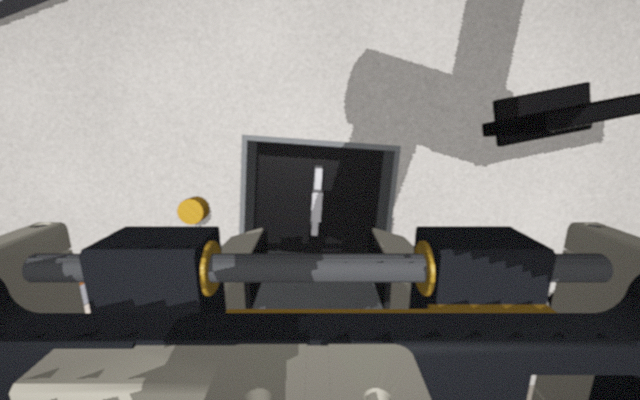

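Call:
carry_out(targets=[[[-0.005,0,0.037],0.018],[[-0.005,0,0.037],0.018],[[-0.005,0,0.037],0.018],[[0,0,0],0]])

```text
time: 10.28
tool_pos: [0.519, -0.2071, 0.2038]
tool_rot: [-3.14, -0.08, 2.841]
contact_force: [-0.5, 1.3, 1.2]
opening: 0.055
```

```bash
cat >> h.py <<'E'
from scipy.spatial.transform import Rotation as Ro
def tilt():
    s=monitor.observe(); z=Ro.from_euler("xyz",s["tool_rot"]).as_matrix()[:,2]
    print("t",round(s["time"],2),"pos",s["tool_pos"].round(4),"yaw",s["tool_rot"][2].round(4),"tilt world",z[:2].round(4),"boxframe",round(z[0]*np.cos(BY)+z[1]*np.sin(BY),4),round(-z[0]*np.sin(BY)+z[1]*np.cos(BY),4),"F",s["contact_force"].round(1),"op",s["opening"].round(4))
E
python3 -c "
from h import *
tilt()"
```

```text
Traceback (most recent call last):
  File "h.py", line 37, in tilt
    print("t",round(s["time"],2),"pos",s["tool_pos"].round(4),"yaw",s["tool_rot"][2].round(4),"tilt world",z[:2].round(4),"boxframe",round(z[0]*np.cos(BY)+z[1]*np.sin(BY),4),round(-z[0]*np.sin(BY)+z[1]*np.cos(BY),4),"F",s["contact_force"].round(1),"op",s["opening"].round(4))
                                                                                                                                                                                                                                                             ^^^^^^^^^^^^^^^^^^
AttributeError: 'float' object has no attribute 'round'
```

```bash
sed -i 's/s\["opening"\].round(4)/round(float(s["opening"]),4),"q",s["qpos"].round(3)/' h.py
python3 -c "
from h import *
tilt()"
```

```text
t 10.28 pos [ 0.519  -0.2071  0.2038] yaw 2.8411 tilt world [-0.077   0.0221] boxframe -0.0801 -0.0005 F [-0.5  1.3  1.2] op 0.055 q [-0.506  0.469  1.393 -0.018  1.358 -1.772]
```

Call:
carry_out(targets=[[[0,0,0],0],[[0,0,0],0],[[0,0,0],0],[[0,0,0],0]])

```text
time: 10.78
tool_pos: [0.5214, -0.2083, 0.2085]
tool_rot: [-3.138, -0.073, 2.839]
contact_force: [-0.3, 0.4, -0.5]
opening: 0.0548
```

```bash
python3 -c "
from h import *
tilt()"
```

```text
t 10.78 pos [ 0.5214 -0.2083  0.2085] yaw 2.8388 tilt world [-0.0703  0.0183] boxframe -0.0726 -0.0022 F [-0.3  0.4 -0.5] op 0.0548 q [-0.506  0.466  1.385 -0.018  1.362 -1.77 ]
```

Call:
carry_out(targets=[[[0,0,0],0],[[0,0,0],0],[[0,0,0],0],[[0,0,0],0]])

```text
time: 11.28
tool_pos: [0.5214, -0.2083, 0.2091]
tool_rot: [-3.138, -0.072, 2.839]
contact_force: [0.1, -0.0, 0.2]
opening: 0.055
```

```bash
python3 -c "
from h import *
tilt()"
```

```text
t 11.28 pos [ 0.5214 -0.2083  0.2091] yaw 2.8386 tilt world [-0.0696  0.018 ] boxframe -0.0718 -0.0023 F [ 0.1 -0.   0.2] op 0.055 q [-0.506  0.465  1.384 -0.018  1.362 -1.77 ]
```

Call:
carry_out(targets=[[[0,0,-0.04],0],[[0,0,-0.04],0],[[0,0,-0.045],0],[[0,0,0],0],[[0,0,0],0]])

```text
time: 11.9
tool_pos: [0.5298, -0.2104, 0.3356]
tool_rot: [-3.139, -0.075, 2.839]
contact_force: [0.3, -0.4, -0.7]
opening: 0.0551
```

```bash
python3 -c "
from h import *
tilt()"
```

```text
t 11.9 pos [ 0.5298 -0.2104  0.3356] yaw 2.8386 tilt world [-0.0728  0.0198] boxframe -0.0754 -0.0015 F [ 0.3 -0.4 -0.7] op 0.0551 q [-0.502  0.423  1.109 -0.018  1.683 -1.772]
```

Call:
carry_out(targets=[[[-0.06,0,0],0],[[-0.06,0,0],0],[[0,0,0],0],[[0,0,0],0]])

```text
time: 12.4
tool_pos: [0.6442, -0.246, 0.316]
tool_rot: [-3.141, -0.092, 2.838]
contact_force: [-0.0, 1.0, 0.9]
opening: 0.0552
```

```bash
python3 -c "
from h import *
tilt()"
```

```text
t 12.4 pos [ 0.6442 -0.246   0.316 ] yaw 2.8382 tilt world [-0.0881  0.0273] boxframe -0.0922 0.0015 F [-0.   1.   0.9] op 0.0552 q [-0.469  0.719  0.654 -0.016  1.859 -1.74 ]
```

Call:
carry_out(targets=[[[0.06,0,-0.01],0],[[0.06,0,-0.01],0],[[0,0,0],0],[[0,0,0],0]])

```text
time: 12.9
tool_pos: [0.5244, -0.2081, 0.3421]
tool_rot: [3.14, -0.104, 2.838]
contact_force: [0.3, -0.7, 0.0]
opening: 0.0551
```

```bash
python3 -c "
from h import *
tilt()"
```

```text
t 12.9 pos [ 0.5244 -0.2081  0.3421] yaw 2.8376 tilt world [-0.0984  0.0326] boxframe -0.1036 0.0036 F [ 0.3 -0.7  0. ] op 0.0551 q [-0.503  0.429  1.085 -0.019  1.73  -1.772]
```

Call:
carry_out(targets=[[[-0.004,0,0.055],0],[[-0.006,0,0.06],0],[[-0.006,0,0.055],0],[[0,0,0],0],[[0,0,0],0]])

```text
time: 13.52
tool_pos: [0.5283, -0.2099, 0.1727]
tool_rot: [-3.14, -0.089, 2.838]
contact_force: [0.4, -0.4, 0.8]
opening: 0.0552
```

```bash
python3 -c "
from h import *
tilt()"
```

```text
t 13.53 pos [ 0.5283 -0.2099  0.1727] yaw 2.8376 tilt world [-0.0851  0.0254] boxframe -0.0888 0.0005 F [ 0.4 -0.4  0.8] op 0.0552 q [-0.503  0.518  1.401 -0.019  1.31  -1.764]
```

Call:
carry_out(targets=[[[0.001,0,-0.012],0],[[0.001,0,-0.012],0],[[0.001,0,-0.012],0],[[0.001,0,-0.012],0],[[0.001,0,-0.012],0],[[0.001,0,-0.012],0],[[0.001,0,-0.012],0],[[0.001,0,-0.012],0]])

```text
time: 14.52
tool_pos: [0.5306, -0.2108, 0.2825]
tool_rot: [-3.138, -0.078, 2.838]
contact_force: [-0.8, -0.6, 0.2]
opening: 0.0551
```

```bash
python3 -c "
from h import *
tilt()"
```

```text
t 14.53 pos [ 0.5306 -0.2108  0.2825] yaw 2.8375 tilt world [-0.075   0.0199] boxframe -0.0776 -0.002 F [-0.8 -0.6  0.2] op 0.0551 q [-0.502  0.442  1.219 -0.019  1.555 -1.768]
```

Call:
carry_out(targets=[[[-0.004,0,0.055],0],[[-0.005,0,0.055],0],[[0,0,0],0],[[0,0,0],0]])

```text
time: 15.02
tool_pos: [0.5336, -0.2128, 0.1754]
tool_rot: [-3.136, -0.07, 2.837]
contact_force: [0.1, 0.6, 1.0]
opening: 0.055
```

```bash
python3 -c "
from h import *
tilt()"
```

```text
t 15.03 pos [ 0.5336 -0.2128  0.1754] yaw 2.8375 tilt world [-0.0679  0.0159] boxframe -0.0696 -0.0038 F [0.1 0.6 1. ] op 0.055 q [-0.502  0.515  1.397 -0.019  1.297 -1.763]
```

Call:
carry_out(targets=[[[0.001,0,-0.014],0],[[0.001,0,-0.014],0],[[0.001,0,-0.014],0],[[0.001,0,-0.014],0],[[0.001,0,-0.014],0],[[0.001,0,-0.014],0],[[0.001,0,-0.014],0],[[0.001,0,-0.014],0],[[0.001,0,-0.014],0],[[0.001,0,-0.014],0]])

```text
time: 16.27
tool_pos: [0.5343, -0.2124, 0.3318]
tool_rot: [-3.135, -0.06, 2.837]
contact_force: [0.8, -1.0, -0.2]
opening: 0.0552
```

```bash
python3 -c "
from h import *
tilt()"
```

```text
t 16.27 pos [ 0.5343 -0.2124  0.3318] yaw 2.8374 tilt world [-0.0596  0.0113] boxframe -0.0603 -0.0059 F [ 0.8 -1.  -0.2] op 0.0552 q [-0.501  0.424  1.117 -0.019  1.659 -1.769]
```

Call:
carry_out(targets=[[[0,0,0.055],-0.011],[[0,0,0.06],-0.011],[[0,0,0.055],0],[[0,0,0],0],[[0,0,0],0]])

```text
time: 16.9
tool_pos: [0.528, -0.2126, 0.1651]
tool_rot: [-3.133, -0.05, 2.86]
contact_force: [1.0, 0.3, 0.9]
opening: 0.055
```

```bash
python3 -c "
from h import *
tilt()"
```

```text
t 16.9 pos [ 0.528  -0.2126  0.1651] yaw 2.86 tilt world [-0.0499  0.006 ] boxframe -0.0496 -0.0083 F [1.  0.3 0.9] op 0.055 q [-0.507  0.503  1.446 -0.02   1.239 -1.789]
```

Call:
carry_out(targets=[[[0.001,0,-0.01],0],[[0.001,0,-0.01],0],[[0.001,0,-0.01],0],[[0.001,0,-0.01],0],[[0.001,0,-0.01],0],[[0.001,0,-0.01],0],[[0.001,0,-0.01],0],[[0.001,0,-0.01],0]])

```text
time: 17.9
tool_pos: [0.526, -0.2117, 0.2576]
tool_rot: [-3.131, -0.039, 2.86]
contact_force: [-0.3, -0.5, 0.3]
opening: 0.0547
```

```bash
python3 -c "
from h import *
tilt()"
```

```text
t 17.9 pos [ 0.526  -0.2117  0.2576] yaw 2.8601 tilt world [-0.0404  0.0007] boxframe -0.039 -0.0107 F [-0.3 -0.5  0.3] op 0.0547 q [-0.507  0.422  1.316 -0.019  1.439 -1.794]
```

Call:
carry_out(targets=[[[-0.001,-0.001,0.055],0],[[-0.002,-0.002,0.05],0],[[0,0,0],0],[[0,0,0],0]])

```text
time: 18.4
tool_pos: [0.5263, -0.2167, 0.1554]
tool_rot: [-3.129, -0.032, 2.86]
contact_force: [-0.6, -0.5, 0.3]
opening: 0.0549
```

```bash
python3 -c "
from h import *
tilt()
W=cam('wrist');np.savez('w10.npz',K=W[0],R=W[1],t=W[2]);im=shot('wrist','w10')
"
```

```text
t 18.4 pos [ 0.5263 -0.2167  0.1554] yaw 2.8602 tilt world [-0.0338 -0.003 ] boxframe -0.0316 -0.0124 F [-0.6 -0.5  0.3] op 0.0549 q [-0.514  0.502  1.476 -0.021  1.191 -1.796]
```

View pics/w10.png

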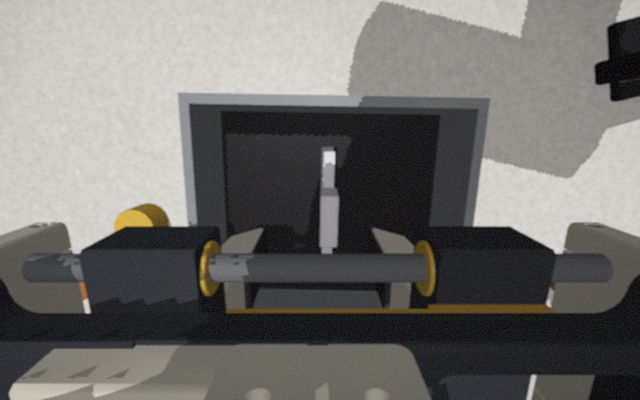

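```bash
python3 -c "
from h import *
d=np.load('w10.npz');W=(d['K'],d['R'],d['t'])
im=cv2.imread('pics/w10.png'); g=im[185:255,305:355].max(2); 
print(plane(W,(329,218),.117), [plane(W,(c,r),.117).round(4).tolist() for c,r in ((321,189),(337,189),(321,247),(338,247))])
cv2.imwrite('pics/w10c.png',cv2.convertScaleAbs(cv2.resize(im[130:260,260:400],None,fx=4.5,fy=4.5,interpolation=cv2.INTER_CUBIC),alpha=1.6))
p=plane(W,(329,218),.117)
plan([(p[0],p[1],.086,2.8602)],step=.014)
"
```

```text
[ 0.5227899  -0.20752225  0.117     ] [[0.5023, -0.2072, 0.117], [0.5052, -0.1971, 0.117], [0.5412, -0.2184, 0.117], [0.5444, -0.2072, 0.117]]
6 [[[0.001, 0.0013, 0.0116], -0.0], [[0.001, 0.0013, 0.0116], -0.0], [[0.001, 0.0013, 0.0116], -0.0], [[0.001, 0.0013, 0.0116], -0.0], [[0.001, 0.0013, 0.0116], -0.0], [[0.001, 0.0013, 0.0116], -0.0]]
```

View pics/w10c.png

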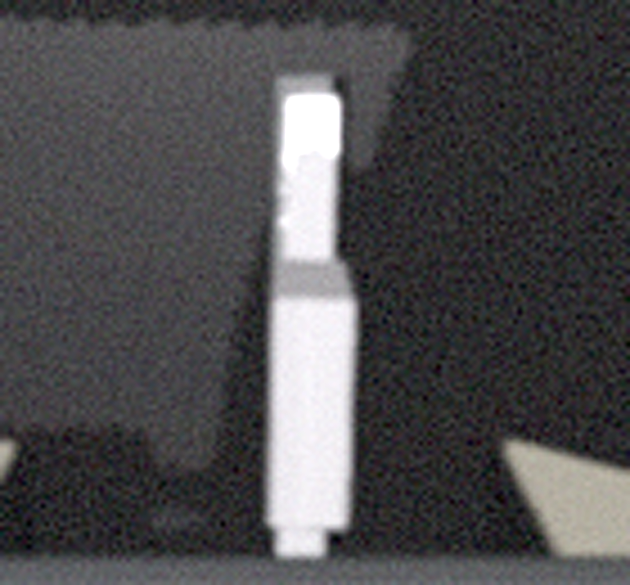

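Call:
carry_out(targets=[[[0.0005,0.002,0.01],0],[[0.0005,0.002,0.01],0],[[0.0005,0.002,0.01],0],[[0.0005,0.001,0.01],0],[[0.0005,0,0.01],0],[[0.0005,0,0.01],0],[[0,0,0],0]])

```text
time: 19.32
tool_pos: [0.5243, -0.2092, 0.094]
tool_rot: [-3.128, -0.028, 2.86]
contact_force: [-0.1, -0.4, 0.7]
opening: 0.0551
```

```bash
python3 -c "
from h import *
tilt()
W=cam('wrist');np.savez('w11.npz',K=W[0],R=W[1],t=W[2]);im=shot('wrist','w11')
"
```

```text
t 19.32 pos [ 0.5243 -0.2092  0.094 ] yaw 2.8605 tilt world [-0.0302 -0.005 ] boxframe -0.0276 -0.0133 F [-0.1 -0.4  0.7] op 0.0551 q [-0.505  0.562  1.564 -0.022  1.04  -1.783]
```

View pics/w11.png

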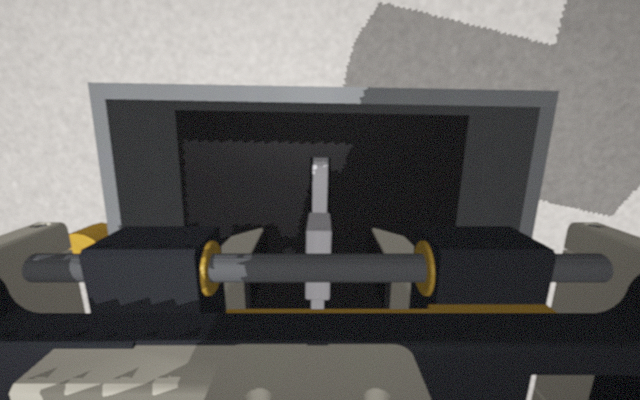

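Call:
carry_out(targets=[[[0,0,0.006],0],[[0,0,0],0]])

```text
time: 19.62
tool_pos: [0.5249, -0.2097, 0.0887]
tool_rot: [-3.128, -0.025, 2.86]
contact_force: [-1.6, -0.6, 0.4]
opening: 0.0549
```

Call:
carry_out(targets=[[[0,0,0],0],[[0,0,0],0],[[0,0,0],0],[[0,0,0],0],[[0,0,0],0]], fingers=1, grip_force=30)

```text
time: 20.25
tool_pos: [0.5253, -0.2097, 0.0893]
tool_rot: [-3.128, -0.024, 2.86]
contact_force: [0.9, 1.4, -0.0]
opening: 0.0121
```

```bash
python3 -c "
from h import *
tilt()"
```

```text
t 20.25 pos [ 0.5253 -0.2097  0.0893] yaw 2.8602 tilt world [-0.027  -0.0064] boxframe -0.0241 -0.0138 F [ 0.9  1.4 -0. ] op 0.0121 q [-0.505  0.567  1.568 -0.022  1.026 -1.783]
```

Call:
carry_out(targets=[[[0.0003,-0.0002,-0.008],0],[[0.0003,-0.0002,-0.01],0],[[0.0003,-0.0002,-0.012],0],[[0.0003,-0.0002,-0.012],0],[[0.0002,-0.0002,-0.012],0],[[0.0002,-0.0002,-0.012],0]])

```text
time: 21.0
tool_pos: [0.5249, -0.2097, 0.1597]
tool_rot: [-3.128, -0.025, 2.86]
contact_force: [-0.4, -0.4, -1.5]
opening: 0.0118
```

```bash
python3 -c "
from h import *
tilt()"
```

```text
t 21.0 pos [ 0.5249 -0.2097  0.1597] yaw 2.8603 tilt world [-0.0277 -0.0059] boxframe -0.0249 -0.0134 F [-0.4 -0.4 -1.5] op 0.0118 q [-0.505  0.488  1.489 -0.02   1.187 -1.787]
```

Call:
carry_out(targets=[[[0.0003,-0.0002,-0.012],0],[[0.0003,-0.0002,-0.012],0],[[0.0003,-0.0002,-0.012],0],[[0.0003,-0.0002,-0.012],0],[[0.0003,-0.0002,-0.013],0],[[0.0003,-0.0002,-0.013],0],[[0.0003,-0.0002,-0.012],0],[[0.0003,-0.0002,-0.01],0],[[0.0003,-0.0002,-0.007],0],[[0,0,0],0]])

```text
time: 22.25
tool_pos: [0.5248, -0.2105, 0.2714]
tool_rot: [-3.127, -0.023, 2.86]
contact_force: [0.0, -0.1, -1.7]
opening: 0.0115
```

```bash
python3 -c "
from h import *
tilt()
shot('scene','s12');shot('top','t12')
im=cv2.imread('pics/s12.png'); cv2.imwrite('pics/s12c.png',cv2.convertScaleAbs(cv2.resize(im[60:260,180:380],None,fx=3,fy=3,interpolation=cv2.INTER_CUBIC),alpha=1.6))
"
```

```text
t 22.25 pos [ 0.5248 -0.2105  0.2714] yaw 2.8603 tilt world [-0.0259 -0.0074] boxframe -0.0228 -0.0144 F [ 0.  -0.1 -1.7] op 0.0115 q [-0.506  0.402  1.31  -0.019  1.449 -1.793]
```

View pics/s12c.png

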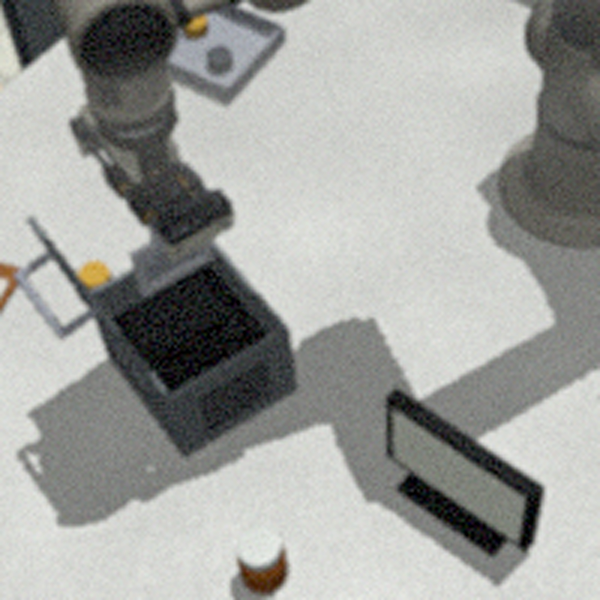

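View pics/t12.png

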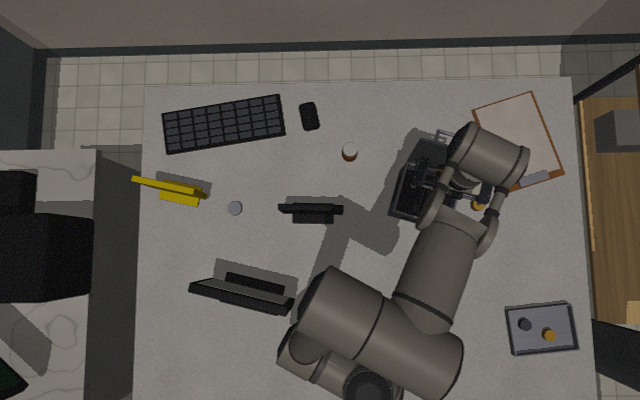

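```bash
python3 -c "
from h import *
im=cv2.imread('pics/s12.png'); cv2.imwrite('pics/s12p.png',cv2.convertScaleAbs(cv2.resize(im[182:252,300:370],None,fx=8,fy=8,interpolation=cv2.INTER_CUBIC),alpha=2.5))
im=cv2.imread('pics/t12.png'); cv2.imwrite('pics/t12p.png',cv2.convertScaleAbs(cv2.resize(im[180:240,265:360],None,fx=8,fy=8,interpolation=cv2.INTER_CUBIC),alpha=3.5))
"
```

```text
(no output)
```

View pics/s12p.png

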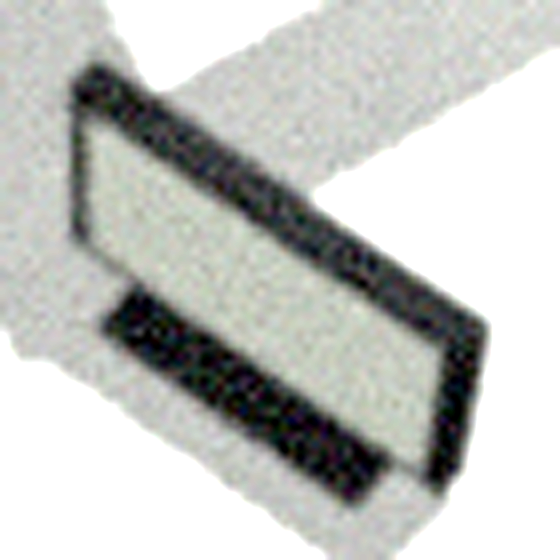

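View pics/t12p.png

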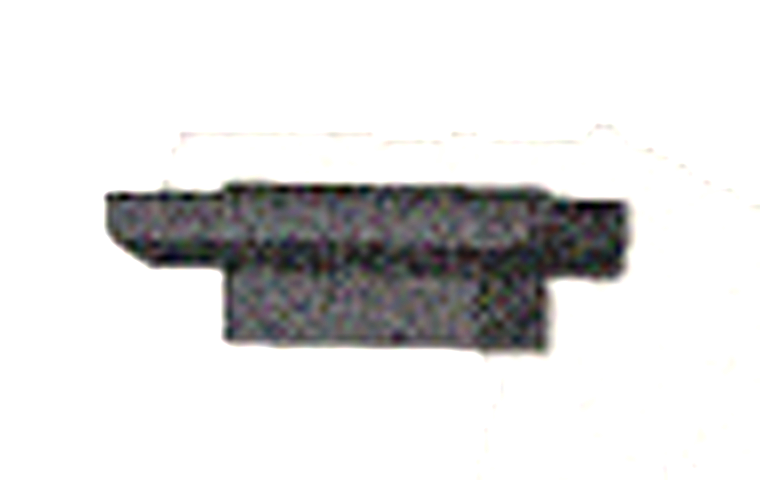

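```bash
python3 -c "
from h import *
T=cam('top');S=cam('scene')
t=lambda x,y:(265+(x+.5)/8-.5,180+(y+.5)/8-.5);s=lambda x,y:(300+(x+.5)/8-.5,182+(y+.5)/8-.5)
def L(n,C,a,b,z):
    A=plane(C,a,z);B=plane(C,b,z);d=B-A
    if d[1]<0: A,B,d=B,A,-d
    m=(A+B)/2; print(n,A[:2].round(4),B[:2].round(4),'len',np.linalg.norm(d).round(4),'mid',m[:2].round(4),'yaw',-np.arctan2(d[0],d[1]).round(4),'x at y=.15',(A+d*(.15-A[1])/d[1])[0].round(4))
L('top fronttop',T,t(108,192),t(628,203),.15)
L('top reartop-bottom',T,t(150,266),t(622,277),.02)
L('top rear foot',T,t(228,342),t(545,350),.0)
L('top front foot',T,t(228,184),t(545,190),.012)
L('sc bottom front',S,s(78,245),s(436,492),.02)
L('sc rear top',S,s(95,65),s(488,325),.15)
L('sc foot front',S,s(103,326),s(356,506),.0)
L('sc front top',S,s(74,90),s(478,345),.15)
"
```

```text
top fronttop [0.4946 0.0496] [0.5015 0.2461] len 0.1966 mid [0.4981 0.1479] yaw -0.0353 x at y=.15 0.4981
top reartop-bottom [0.4781 0.0493] [0.4854 0.247 ] len 0.1979 mid [0.4817 0.1481] yaw -0.0368 x at y=.15 0.4818
top rear foot [0.4493 0.0818] [0.4544 0.2163] len 0.1346 mid [0.4518 0.1491] yaw -0.038 x at y=.15 0.4519
top front foot [0.5161 0.0809] [0.5205 0.2149] len 0.1341 mid [0.5183 0.1479] yaw -0.0332 x at y=.15 0.5184
sc bottom front [0.4971 0.0535] [0.5038 0.2444] len 0.1911 mid [0.5004 0.149 ] yaw -0.0351 x at y=.15 0.5005
sc rear top [0.4839 0.0542] [0.4898 0.2478] len 0.1936 mid [0.4868 0.151 ] yaw -0.0301 x at y=.15 0.4868
sc foot front [0.5142 0.0794] [0.5203 0.2167] len 0.1374 mid [0.5173 0.148 ] yaw -0.045 x at y=.15 0.5173
sc front top [0.4985 0.0545] [0.4994 0.2494] len 0.1949 mid [0.4989 0.152 ] yaw -0.0045 x at y=.15 0.4989
```

```bash
python3 -c "
from h import *
plan([(.569,.1465,.268,1.535)],step=.0145)
"
```

```text
25 [[[0.0023, 0.0142, 0.0001], 0.053], [[0.003, 0.0141, 0.0001], 0.053], [[0.0037, 0.0139, 0.0001], 0.053], [[0.0045, 0.0137, 0.0001], 0.053], [[0.0052, 0.0134, 0.0001], 0.053], [[0.0059, 0.0131, 0.0001], 0.053], [[0.0066, 0.0128, 0.0001], 0.053], [[0.0073, 0.0124, 0.0001], 0.053], [[0.0079, 0.012, 0.0001], 0.053], [[0.0085, 0.0116, 0.0001], 0.053], [[0.0091, 0.0111, 0.0001], 0.053], [[0.0097, 0.0106, 0.0001], 0.053], [[0.0103, 0.0101, 0.0001], 0.053], [[0.0108, 0.0095, 0.0001], 0.053], [[0.0113, 0.0089, 0.0001], 0.053], [[0.0117, 0.0083, 0.0001], 0.053], [[0.0121, 0.0077, 0.0001], 0.053], [[0.0125, 0.007, 0.0001], 0.053], [[0.0129, 0.0064, 0.0001], 0.053], [[0.0132, 0.0057, 0.0001], 0.053], [[0.0135, 0.005, 0.0001], 0.053], [[0.0137, 0.0043, 0.0001], 0.053], [[0.0139, 0.0035, 0.0001], 0.053], [[0.0141, 0.0028, 0.0001], 0.053], [[0.0142, 0.002, 0.0001], 0.053]]
```

Call:
carry_out(targets=[[[0.0015,0.008,0],0.03],[[0.003,0.014,0],0.053],[[0.0037,0.014,0],0.053],[[0.0045,0.0137,0],0.053],[[0.005,0.0135,0],0.053],[[0.006,0.013,0],0.053],[[0.0065,0.013,0],0.053],[[0.0073,0.0125,0],0.053],[[0.008,0.012,0],0.053],[[0.0085,0.0116,0],0.053]])

```text
time: 23.6
tool_pos: [0.5375, -0.0692, 0.2629]
tool_rot: [-3.112, -0.025, 2.334]
contact_force: [-0.1, -0.4, -1.6]
opening: 0.0119
```

```bash
python3 -c "
from h import *
tilt()
plan([(.569,.1465,.268,1.535)],step=.0145)
"
```

```text
t 23.6 pos [ 0.5375 -0.0692  0.2629] yaw 2.3343 tilt world [-0.0388 -0.0021] boxframe -0.0367 -0.013 F [-0.1 -0.4 -1.6] op 0.0119 q [-0.262  0.371  1.38  -0.012  1.427 -1.024]
16 [[[0.0084, 0.0107, -0.0003], 0.05], [[0.0089, 0.0103, -0.0003], 0.05], [[0.0094, 0.0099, -0.0003], 0.05], [[0.0099, 0.0094, -0.0003], 0.05], [[0.0103, 0.0089, -0.0003], 0.05], [[0.0108, 0.0083, -0.0003], 0.05], [[0.0112, 0.0078, -0.0003], 0.05], [[0.0115, 0.0072, -0.0003], 0.05], [[0.0119, 0.0066, -0.0003], 0.05], [[0.0122, 0.006, -0.0003], 0.05], [[0.0125, 0.0054, -0.0003], 0.05], [[0.0128, 0.0048, -0.0003], 0.05], [[0.013, 0.0041, -0.0003], 0.05], [[0.0132, 0.0035, -0.0003], 0.05], [[0.0133, 0.0028, -0.0003], 0.05], [[0.0135, 0.0022, -0.0003], 0.05]]
```

Call:
carry_out(targets=[[[0.0084,0.0107,-0.001],0.05],[[0.009,0.0103,-0.001],0.05],[[0.0094,0.01,-0.001],0.05],[[0.0098,0.0094,-0.001],0.05],[[0.0103,0.009,-0.001],0.05],[[0.0108,0.0083,-0.001],0.05],[[0.0112,0.0078,-0.001],0.05],[[0.0115,0.0072,-0.001],0.05],[[0.0119,0.0066,-0.001],0.05],[[0.012,0.006,-0.001],0.05]])

```text
time: 24.85
tool_pos: [0.5566, 0.0703, 0.2654]
tool_rot: [-3.091, -0.012, 1.817]
contact_force: [-0.1, -0.1, -1.2]
opening: 0.0117
```

```bash
python3 -c "
from h import *
tilt()
plan([(.569,.1465,.268,1.535)],step=.0145)
"
```

```text
t 24.85 pos [0.5566 0.0703 0.2654] yaw 1.8174 tilt world [-0.0515 -0.0007] boxframe -0.0492 -0.0152 F [-0.1 -0.1 -1.2] op 0.0117 q [-1.000e-02  4.150e-01  1.307e+00 -1.000e-03  1.471e+00 -2.570e-01]
6 [[[0.0118, 0.0051, -0.0004], 0.047], [[0.012, 0.0045, -0.0004], 0.047], [[0.0122, 0.004, -0.0004], 0.047], [[0.0124, 0.0034, -0.0004], 0.047], [[0.0126, 0.0028, -0.0004], 0.047], [[0.0127, 0.0022, -0.0004], 0.047]]
```

Call:
carry_out(targets=[[[0.0105,0.0048,-0.001],0.047],[[0.0105,0.004,-0.001],0.047],[[0.0105,0.0035,-0.001],0.045],[[0.0105,0.003,-0.001],0.045],[[0.0105,0.0025,-0.001],0.04],[[0.007,0.0015,0],0.025],[[0.004,0.001,0],0.01],[[0,0,0],0]])

```text
time: 25.85
tool_pos: [0.5675, 0.139, 0.2645]
tool_rot: [-3.08, 0.003, 1.551]
contact_force: [-0.3, 0.4, -1.2]
opening: 0.0119
```

```bash
python3 -c "
from h import *
tilt()
plan([(.569,.1465,.268,1.535)],step=.0145)
"
```

```text
t 25.85 pos [0.5675 0.139  0.2645] yaw 1.5512 tilt world [-0.0613 -0.0016] boxframe -0.0584 -0.0187 F [-0.3  0.4 -1.2] op 0.0119 q [0.106 0.466 1.229 0.005 1.508 0.126]
1 [[[0.0075, 0.0014, -0.0035], 0.016]]
```

Call:
carry_out(targets=[[[0.0007,-0.0006,-0.01],0.0015],[[0.0007,-0.0006,-0.012],0.0015],[[0.0007,-0.0006,-0.012],0.0015],[[0.0007,-0.0006,-0.012],0.0015],[[0.0007,-0.0006,-0.012],0.0015],[[0.0007,-0.0005,-0.012],0.0015],[[0.0007,-0.0005,-0.012],0.0015],[[0.0007,-0.0005,-0.012],0.0015],[[0.0007,-0.0005,-0.01],0.0015],[[0.0007,-0.0005,-0.006],0.0015]], grip_force=40)

```text
time: 27.1
tool_pos: [0.5691, 0.146, 0.3835]
tool_rot: [-3.082, 0.004, 1.535]
contact_force: [0.5, -0.3, -0.7]
opening: 0.0117
```

```bash
python3 -c "
from h import *
tilt()
"
```

```text
t 27.1 pos [0.5691 0.146  0.3835] yaw 1.5349 tilt world [-0.0594 -0.0015] boxframe -0.0566 -0.0181 F [ 0.5 -0.3 -0.7] op 0.0117 q [0.118 0.448 0.944 0.006 1.809 0.155]
```

Call:
carry_out(targets=[[[0,0.002,0.035],0],[[0,0.003,0.055],0],[[0,0,0],0],[[0,0,0],0],[[0,0,0],0]])

```text
time: 27.72
tool_pos: [0.5709, 0.1461, 0.2971]
tool_rot: [-3.09, 0.002, 1.535]
contact_force: [-0.3, 0.4, -0.8]
opening: 0.0119
```

```bash
python3 -c "
from h import *
tilt()
"
```

```text
t 27.73 pos [0.5709 0.1461 0.2971] yaw 1.5348 tilt world [-0.0514 -0.0005] boxframe -0.0492 -0.0149 F [-0.3  0.4 -0.8] op 0.0119 q [0.118 0.456 1.157 0.006 1.579 0.154]
```

Call:
carry_out(targets=[[[0,0.002,0.05],0],[[0,0.002,0.055],0],[[0,0,0],0],[[0,0,0],0],[[0,0,0],0]])

```text
time: 28.35
tool_pos: [0.5772, 0.1469, 0.203]
tool_rot: [-3.113, -0.001, 1.535]
contact_force: [0.2, 0.1, -0.8]
opening: 0.0116
```

```bash
python3 -c "
from h import *
tilt()
"
```

```text
t 28.35 pos [0.5772 0.1469 0.203 ] yaw 1.5348 tilt world [-0.0283  0.0023] boxframe -0.0278 -0.0057 F [ 0.2  0.1 -0.8] op 0.0116 q [0.118 0.506 1.331 0.006 1.332 0.152]
```

Call:
carry_out(targets=[[[0,-0.0005,-0.01],0],[[0,-0.0005,-0.012],0],[[0,-0.0005,-0.012],0],[[0,-0.0005,-0.012],0],[[0,-0.0005,-0.012],0],[[0,-0.0005,-0.012],0],[[0,-0.0005,-0.012],0],[[0,-0.0005,-0.006],0]])

```text
time: 29.35
tool_pos: [0.5766, 0.147, 0.3019]
tool_rot: [-3.121, -0.003, 1.535]
contact_force: [-0.2, -0.6, -1.5]
opening: 0.012
```

```bash
python3 -c "
from h import *
tilt()
"
```

```text
t 29.35 pos [0.5766 0.147  0.3019] yaw 1.5348 tilt world [-0.0209  0.0033] boxframe -0.0209 -0.0027 F [-0.2 -0.6 -1.5] op 0.012 q [0.118 0.446 1.159 0.006 1.557 0.154]
```

Call:
carry_out(targets=[[[0,-0.0005,0.01],0],[[0,-0.0005,0.015],0],[[0,-0.0005,0.015],0],[[0,-0.0005,0.015],0],[[0,-0.0005,0.015],0],[[0,-0.0005,0.015],0],[[0,-0.0005,0.015],0],[[0,-0.0005,0.015],0],[[0,-0.0005,0.01],0],[[0,0,0],0]])

```text
time: 30.6
tool_pos: [0.5634, 0.1469, 0.1621]
tool_rot: [-3.105, 0.0, 1.535]
contact_force: [-0.4, 0.3, -1.2]
opening: 0.0121
```

```bash
python3 -c "
from h import *
tilt()
plan([(.569,.1465,.1273,1.535)],step=.0145)
"
```

```text
t 30.6 pos [0.5634 0.1469 0.1621] yaw 1.5347 tilt world [-0.0365  0.0013] boxframe -0.0354 -0.009 F [-0.4  0.3 -1.2] op 0.0121 q [0.12  0.521 1.424 0.006 1.233 0.154]
3 [[[-0.0001, 0.0019, 0.0116], -0.0], [[-0.0001, 0.0019, 0.0116], -0.0], [[-0.0001, 0.0019, 0.0116], -0.0]]
```

Call:
carry_out(targets=[[[0,0.0005,-0.008],0],[[0,0.0005,-0.01],0],[[0,0.0005,-0.01],0],[[0,0.0005,-0.01],0],[[0,0.0005,-0.01],0],[[0,0.0005,-0.008],0]])

```text
time: 31.35
tool_pos: [0.5698, 0.1468, 0.2243]
tool_rot: [-3.11, -0.001, 1.535]
contact_force: [0.8, -0.8, -1.3]
opening: 0.012
```

```bash
python3 -c "
from h import *
tilt()
"
```

```text
t 31.35 pos [0.5698 0.1468 0.2243] yaw 1.5348 tilt world [-0.0318  0.0018] boxframe -0.031 -0.0072 F [ 0.8 -0.8 -1.3] op 0.012 q [0.119 0.479 1.316 0.006 1.378 0.154]
```

Call:
carry_out(targets=[[[0,-0.0015,0.05],0],[[0,-0.0015,0.055],0],[[0,0,0],0],[[0,0,0],0],[[0,0,0],0]])

```text
time: 31.98
tool_pos: [0.5679, 0.1476, 0.1245]
tool_rot: [-3.121, -0.003, 1.535]
contact_force: [0.4, 0.6, -1.0]
opening: 0.0114
```

```bash
python3 -c "
from h import *
tilt()
plan([(.569,.1465,.1273,1.535)],step=.0145)
shot('scene','s13');shot('top','t13');W=cam('wrist');np.savez('w13.npz',K=W[0],R=W[1],t=W[2]);shot('wrist','w13')
im=cv2.imread('pics/s13.png'); cv2.imwrite('pics/s13c.png',cv2.convertScaleAbs(cv2.resize(im[130:280,250:400],None,fx=4,fy=4,interpolation=cv2.INTER_CUBIC),alpha=1.8))
"
```

```text
t 31.98 pos [0.5679 0.1476 0.1245] yaw 1.5347 tilt world [-0.0206  0.0032] boxframe -0.0206 -0.0027 F [ 0.4  0.6 -1. ] op 0.0114 q [0.121 0.558 1.471 0.006 1.132 0.154]
1 [[[-0.0011, 0.0012, -0.0028], -0.0]]
```

View pics/s13c.png

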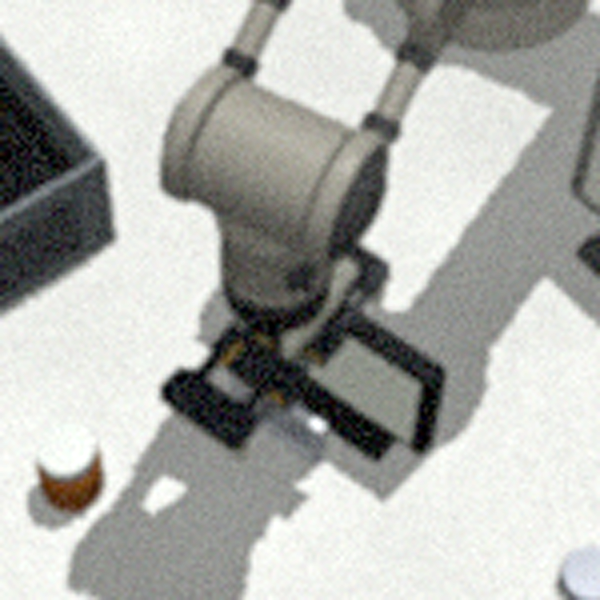

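View pics/t13.png

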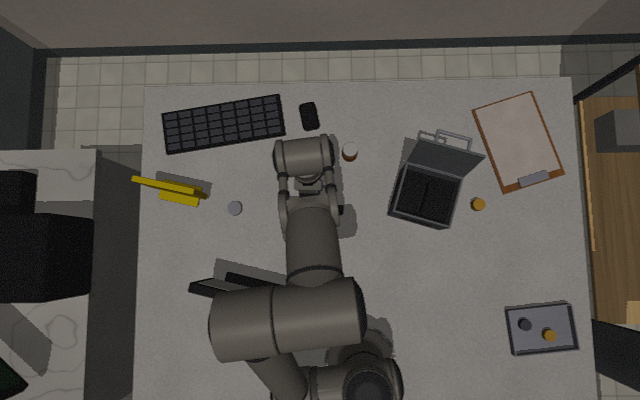

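View pics/w13.png

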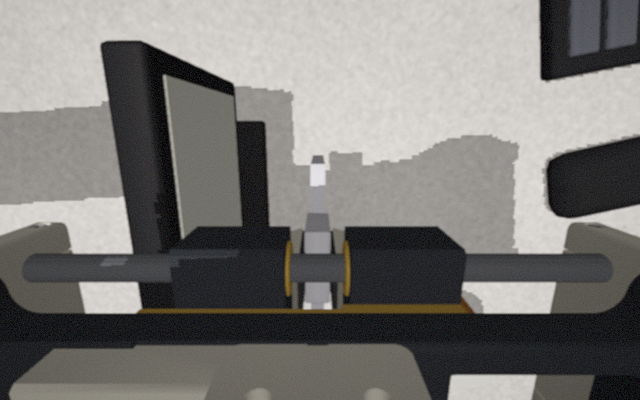

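```bash
python3 -c "
from h import *
im=cv2.imread('pics/w13.png'); cv2.imwrite('pics/w13c.png',cv2.convertScaleAbs(cv2.resize(im[30:230,95:345],None,fx=3,fy=3,interpolation=cv2.INTER_CUBIC),alpha=1.8))
"
```

```text
(no output)
```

View pics/w13c.png

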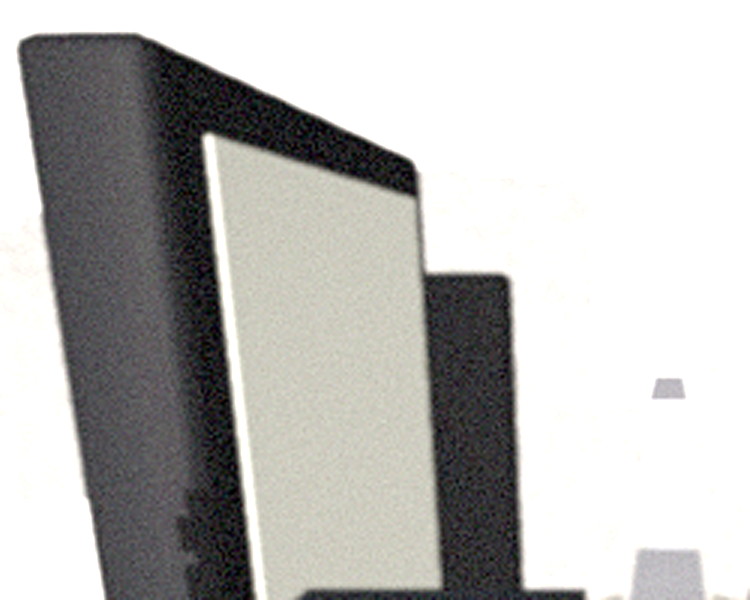

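```bash
python3 -c "
from h import *
im=cv2.imread('pics/w13.png'); cv2.imwrite('pics/w13d.png',cv2.resize(im[140:240,270:370],None,fx=6,fy=6,interpolation=cv2.INTER_CUBIC))
d=np.load('w13.npz');W=(d['K'],d['R'],d['t'])
c=lambda x,y:(95+(x+.5)/3-.5,30+(y+.5)/3-.5)
def L(n,a,b,z):
    A=plane(W,c(*a),z);B=plane(W,c(*b),z);dd=A-B; print(n,A[:2].round(4),B[:2].round(4),'yaw',-np.arctan2(dd[0],dd[1]).round(4),'x at .149',(A+dd*(.149-A[1])/dd[1])[0].round(4))
L('bottom front',(418,165),(440,590),.02)
L('foot front',(510,285),(522,585),.012)
L('top front',(148,45),(188,480),.15)
"
```

```text
bottom front [0.5018 0.2475] [0.496  0.1265] yaw -0.048 x at .149 0.4971
foot front [0.5228 0.2152] [0.5194 0.1248] yaw -0.0374 x at .149 0.5203
top front [0.5025 0.2471] [0.4981 0.1878] yaw -0.0741 x at .149 0.4952
```

View pics/w13d.png

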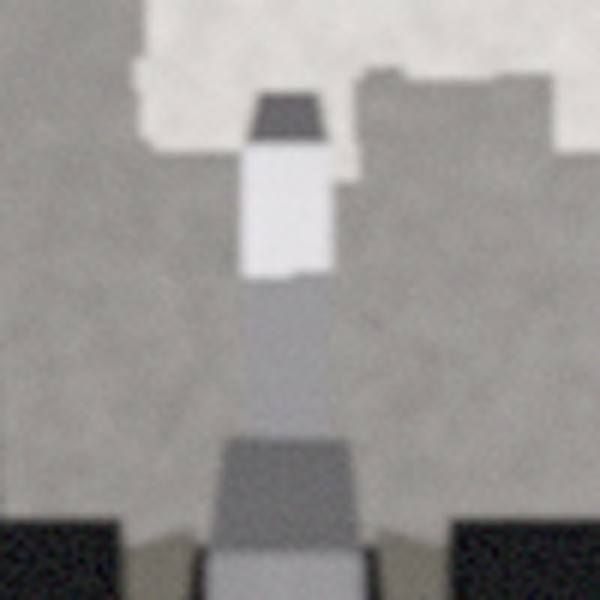

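```bash
python3 -c "
from h import *
d=np.load('w13.npz');W=(d['K'],d['R'],d['t'])
c=lambda x,y:(270+(x+.5)/6-.5,140+(y+.5)/6-.5)
zt=.1245-.0423+.035
a=plane(W,c(287,142),zt);b=plane(W,c(288,93),zt-.07);print('far top',a,'far bottom',b)
e=plane(W,c(287,438),zt);print('near tab top edge',e,'yaw',-np.arctan2(a[0]-e[0],a[1]-e[1]))
print('tab',plane(W,c(284,548),zt+.035),'edge width',[plane(W,c(x,142),zt).round(4) for x in (242,333)])
# ideal tilt
t=np.array([-.027,-.0064]);an=1.5347-2.8602;R=np.array([[np.cos(an),-np.sin(an)],[np.sin(an),np.cos(an)]]);print('plate tilt est',np.array([-.0206,.0032])-R@t)
"
```

```text
far top [0.56949404 0.19316255 0.1172    ] far bottom [0.5681917  0.19091955 0.0472    ]
near tab top edge [0.5684706  0.16540582 0.1172    ] yaw -0.03685531568217483
tab [0.56897376 0.16690757 0.1522    ] edge width [array([0.5654, 0.1933, 0.1172]), array([0.5736, 0.193 , 0.1172])]
plate tilt est [-0.0078348  -0.02143757]
```

Call:
carry_out(targets=[[[0,0,-0.0025],0],[[0,0,0],0],[[0,0,0],0],[[0,0,0],0],[[0,0,0],0],[[0,0,0],0]])

```text
time: 32.88
tool_pos: [0.5681, 0.1476, 0.1279]
tool_rot: [-3.122, -0.003, 1.535]
contact_force: [-0.5, 0.5, -1.2]
opening: 0.0121
```

```bash
python3 -c "
from h import *
tilt()
print(np.abs(monitor.observe()['qvel']).max())
shot('scene','s14');shot('wrist','w14')
im=cv2.imread('pics/s14.png'); cv2.imwrite('pics/s14c.png',cv2.convertScaleAbs(cv2.resize(im[100:290,190:410],None,fx=3.1,fy=3.1,interpolation=cv2.INTER_CUBIC),alpha=1.8))
tilt()
"
```

```text
t 32.88 pos [0.5681 0.1476 0.1279] yaw 1.5347 tilt world [-0.019   0.0034] boxframe -0.0192 -0.0021 F [-0.5  0.5 -1.2] op 0.0121 q [0.121 0.554 1.468 0.006 1.138 0.154]
0.0012359656594546366
t 32.98 pos [0.5681 0.1476 0.1279] yaw 1.5347 tilt world [-0.019   0.0034] boxframe -0.0192 -0.002 F [ 0.3 -0.1 -1.1] op 0.0118 q [0.121 0.554 1.468 0.006 1.138 0.154]
```

View pics/s14c.png

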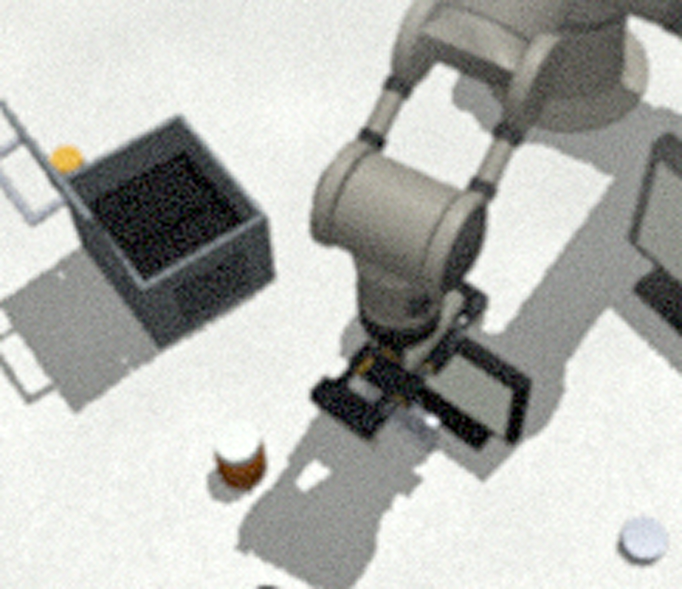

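```bash
python3 -c "
from h import *
print(order.hand_in()); tilt()"
```

```text
the job is handed in; nothing more can be done
None
the job is handed in; nothing more can be done
```

I lifted the flap by its bar to about 1.74 rad, past upright, and let go; it stayed open. I then drew the plate straight up out of its slot by its tab and took it to the smaller black light panel. I handed in at about 33 s with the plate still held there at 40 N grip.

My last checks, from the wrist and scene cameras and the arm state:

| Check | Result |
|---|---|
| Distance in front of the white face | about 69–70 mm, as the face measured x = 0.495–0.503 depending on the view |
| Sideways offset from the panel middle | within about 2 mm |
| Height of the plate's centre | about 85–86 mm, worked out from the tool height |
| Flat side against the panel | yaw −0.037 rad for the plate, −0.036 for the panel |
| Upright | about 1–2° of tilt remains, mostly in the plate's own plane |
| Arm at rest | joint speeds about 0.001 rad/s, force about 1 N (the plate's weight) |
| Flap, brass sample, steel sample, jar | flap open; the pieces looked undisturbed in the last pictures, though I did not re-measure their positions |

**Tool tilt:** fast turns and moves tilted the tool by up to 0.10 rad, and the moves offer no direct way to undo that. I worked it down with slow-up, fast-down strokes in free air. The remaining plate tilt comes from this.

**Disagreements:** some single-edge readings of the panel's yaw were off, from −0.005 to −0.074. I used −0.036, where most of the edge readings clustered.

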